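Load the tile frame and hang up the templates

TASK

Get the tile bench ready for the next mosaic panel. First lay every loose brick tile in a pocket of its own in the wooden setting frame, flat and fully home, leaving the metal templates in their rack until all tiles are in; then take each template from the rack and hang it by its eye on a peg of its own on the stand, with the tiles still lying home at the end. Do not disturb the tub or the hammer.

Things in the scene. Friction and masses are not known exactly. Their poses are not given: they have to be found in the camera images.
- tile0: rectangular fired-clay brick tile with glazed top, 110 x 48 x 24 mm, about 0.25 kg, lying flat and loose on the bench in front of the equipment; all tiles are alike and any of the three may be absent (pose None). Origin: centre of underside; x along the 110 mm length, z up. It can be gripped across its 48 mm width
- tile1: rectangular fired-clay brick tile with glazed top, 110 x 48 x 24 mm, about 0.25 kg, lying flat and loose on the bench in front of the equipment; all tiles are alike and any of the three may be absent (pose None). Origin: centre of underside; x along the 110 mm length, z up. It can be gripped across its 48 mm width
- tile2: rectangular fired-clay brick tile with glazed top, 110 x 48 x 24 mm, about 0.25 kg, lying flat and loose on the bench in front of the equipment; all tiles are alike and any of the three may be absent (pose None). Origin: centre of underside; x along the 110 mm length, z up. It can be gripped across its 48 mm width
- frame: fixed wooden setting frame, 144 x 244 x 18 mm, with three open pockets side by side at its y = -84, 0, +84 mm. A pocket is 115 mm (along frame x) by 53 mm (y), 10 mm deep, floor 8 mm above the bench; a tile fully home stands 14 mm above the rim. Origin: centre of underside, z up. Frame and stand may swap sides
- pocket0 (a point): centre of the floor of frame pocket 0
- pocket1 (a point): centre of the floor of frame pocket 1
- pocket2 (a point): centre of the floor of frame pocket 2
- template_square: loose aluminium template plate, 8 mm thick, 160 mm tall, 0.16 kg, square outline, the wide part 72 mm wide. Stands upright, its 30 mm wide foot 30 mm deep in a rack slot. Top: 44 mm wide tab with a round eye, diameter 30 mm, centred 112 mm above the origin; the tab above the eye (127 to 160 mm) is free to pinch. Origin: centre of lower edge; x normal to the plate (axis of the eye), z up to the eye. May be absent (None)
- template_cross: loose aluminium template plate, 8 mm thick, 160 mm tall, 0.16 kg, cross outline, the wide part 74 mm wide. Stands upright, its 30 mm wide foot 30 mm deep in a rack slot. Top: 44 mm wide tab with a round eye, diameter 30 mm, centred 112 mm above the origin; the tab above the eye (127 to 160 mm) is free to pinch. Origin: centre of lower edge; x normal to the plate (axis of the eye), z up to the eye. May be absent (None)
- template_round: loose aluminium template plate, 8 mm thick, 160 mm tall, 0.16 kg, round outline, the wide part 64 mm wide. Stands upright, its 30 mm wide foot 30 mm deep in a rack slot. Top: 44 mm wide tab with a round eye, diameter 30 mm, centred 112 mm above the origin; the tab above the eye (127 to 160 mm) is free to pinch. Origin: centre of lower edge; x normal to the plate (axis of the eye), z up to the eye. May be absent (None)
- eye_square (a point): centre of the 30 mm eye of the square template
- eye_cross (a point): centre of the 30 mm eye of the cross template
- eye_round (a point): centre of the 30 mm eye of the round template
- stand: fixed wooden peg stand: base 160 x 260 x 14 mm, two posts carrying a beam along y (top 170 mm above the bench, front face at x = +45 mm); three level steel pegs, diameter 10 mm, stick out of it 83 mm towards the stand's -x at y = -95, 0, +95 mm, axes 160 mm above the bench, each ending in a 16 mm ball centred at x = -38 mm. Origin: centre of underside, z up
- peg0 (a point): point on the axis of peg 0, about halfway along it (45 mm in front of the beam, 38 mm behind the ball's centre)
- peg1 (a point): point on the axis of peg 1, about halfway along it (45 mm in front of the beam, 38 mm behind the ball's centre)
- peg2 (a point): point on the axis of peg 2, about halfway along it (45 mm in front of the beam, 38 mm behind the ball's centre)
- rack: fixed wooden block, 165 x 70 x 40 mm, with three cross slots at x = -60, 0 and +60 mm, each 10.5 mm (along rack x) by 35 mm, 30 mm deep, in which the templates stand, one a slot. Origin: centre of underside, z up
- tub: bystander: blue plastic tub, 100 mm wide, 70 mm high, loose. Origin: centre of underside
- hammer: bystander: hammer about 270 mm long lying along x on the bench at the far right edge of the work area, y about -470 mm
Things that resemble listed ones, but are neither listed nor needed, are in the scene too. Leave any pink, purple or yellow look-alike of the tile0 alone.

How it is judged (in metres and radians):
On the way, in this order (a step that is already met when the one before it is completed fails the run):
1. all tiles present lie home in pockets while the templates are still in the rack ((horizontal distance between tile0 and pocket0 below 0.006 m or horizontal distance between tile0 and pocket1 below 0.006 m or horizontal distance between tile0 and pocket2 below 0.006 m) and z of each of tile0, tile1, tile2 in the frame of frame below 0.0105 m and angle between each of tile0, tile1, tile2's own z axis and vertical below 0.06 rad and angle between the x axis of each of tile0, tile1, tile2 and the x axis of frame, either way round below 0.08 rad and (horizontal distance between tile1 and pocket0 below 0.006 m or horizontal distance between tile1 and pocket1 below 0.006 m or horizontal distance between tile1 and pocket2 below 0.006 m) and (horizontal distance between tile2 and pocket0 below 0.006 m or horizontal distance between tile2 and pocket1 below 0.006 m or horizontal distance between tile2 and pocket2 below 0.006 m) and distance of each of template_square, template_cross, template_round from where it was at the start of the episode below 0.03 m), for 0.2 s.
2. all templates present hang by their eyes on pegs ((y of eye_square in the frame of stand between -0.106 and -0.084 m or y of eye_square in the frame of stand between -0.011 and 0.011 m or y of eye_square in the frame of stand between 0.084 and 0.106 m) and x of eye_square in the frame of stand between -0.034 and 0.045 m and z of eye_square in the frame of stand between 0.144 and 0.158 m and angle between each of template_square, template_cross, template_round's own z axis and vertical below 0.2 rad and (y of eye_cross in the frame of stand between -0.106 and -0.084 m or y of eye_cross in the frame of stand between -0.011 and 0.011 m or y of eye_cross in the frame of stand between 0.084 and 0.106 m) and x of eye_cross in the frame of stand between -0.034 and 0.045 m and z of eye_cross in the frame of stand between 0.144 and 0.158 m and (y of eye_round in the frame of stand between -0.106 and -0.084 m or y of eye_round in the frame of stand between -0.011 and 0.011 m or y of eye_round in the frame of stand between 0.084 and 0.106 m) and x of eye_round in the frame of stand between -0.034 and 0.045 m and z of eye_round in the frame of stand between 0.144 and 0.158 m), for 0.2 s.
At the end, for the whole second after the job is handed in: Every tile lies in a pocket: centre within 6 mm, underside within 2.5 mm of its floor, tilt under 0.06 rad, square within 0.08 rad. Every template hangs on a peg of its own: eye centre 2 to 16 mm below and within 11 mm beside its axis, between ball and beam, tilt under 0.2 rad. All at rest (all of step 2 and (horizontal distance between tile0 and pocket0 below 0.006 m or horizontal distance between tile0 and pocket1 below 0.006 m or horizontal distance between tile0 and pocket2 below 0.006 m) and z of each of tile0, tile1, tile2 in the frame of frame below 0.0105 m and angle between each of tile0, tile1, tile2's own z axis and vertical below 0.06 rad and angle between the x axis of each of tile0, tile1, tile2 and the x axis of frame, either way round below 0.08 rad and (horizontal distance between tile1 and pocket0 below 0.006 m or horizontal distance between tile1 and pocket1 below 0.006 m or horizontal distance between tile1 and pocket2 below 0.006 m) and (horizontal distance between tile2 and pocket0 below 0.006 m or horizontal distance between tile2 and pocket1 below 0.006 m or horizontal distance between tile2 and pocket2 below 0.006 m) and distance between eye_square and eye_cross above 0.06 m and distance between each of eye_cross, eye_square and eye_round above 0.06 m and linear speed of each of tile0, tile1, tile2, template_square, template_cross, template_round below 0.02 m/s); the robot touches nothing.
It fails at once if tub or hammer moved more than 30 mm or tipped (distance of any of tub, hammer from where it was at the start of the episode above 0.03 m or angle between tub's own z axis and vertical above 0.4 rad).
Of tile0, tile1, tile2, template_square, template_cross, template_round only 5 to 6 are there at a start; the rules pass over those that are not, and their reading is None.
At some moment in a run one of tile0, tile1, tile2 may be knocked a few centimetres aside while the robot is not near it.
It also fails if it takes over 210 s, if anything falls off the work surface, if the arm or the gripper's body presses on something with over 40 N, if the wrist force passes 120 N, or if a joint passes its speed limit or range.

ROBOT

A 6-joint arm with a two-finger parallel gripper is mounted at the origin on the work surface. World frame = base frame: x ahead of the robot, y to its left, z up, the work surface at z = 0. Lengths are in m, angles in degrees, forces in N, time in s.
With the tool pointing down it reaches from about 0.4 to 0.825 m from the base axis. Payload 7 kg.
Tool frame: the origin (TCP) lies midway between the tips of the shut fingers; the grasp point (between the pads) lies 19 mm behind it; z points along the fingers, y is the line along which they close (so a half turn about z gives the same grasp; the last joint's range is limited). The gripper opens to 88 mm and grips with 3 to 60 N. Pads are 19 mm wide; open, the fingers measure 130 mm over their backs; the gripper's body (78 mm by 193 mm) begins 47 mm behind the grasp point.
Start: joints at [-47.836, 20.546, 0.682, 0, -70.136, -16.507], TCP at [0.292, -0.608, 0.227] pointing down, gripper open.
Joint ranges: [-176.03, 176.03], [-82.01, 121.73], [-58.28, 71.71], [-173.87, 95.51], [-174.79, -0.11], [-173.66, 173.66]. Speed limits (degrees/s): [136.94, 136.94, 172.46, 180, 180, 180].

INTERFACE

Orientations are given as [roll, pitch, yaw] about the fixed x, y, z axes, in that order (R = Rz(yaw) Ry(pitch) Rx(roll)).
In Python, from plant import r, eyes, workorder gives the robot as it stands.
- The arm moves only by the tool step_arm, never from a script. Its argument "plan" is a list of rows, each a list of 5 numbers: the shift along the tool's x, y, z each as a share of 25 cm, from -1 to 1, then the turn about the tool's z as a share of 60 degrees, from -1 to 1, then the finger opening in mm, from 0 to 87.6. In form: [[x, y, z, turn, jaw], ...]. A call has 1 to 12 rows; each row is the pose to reach, as a shift and turn from the pose commanded when the call began, along the tool's axes at that moment; what a row does not reach only later rows make up. A row lasts 1/12 s, in which the tool goes at most 41.7 mm and 7.16 degrees, less where a joint would pass 70% of its speed; a pose out of reach is approached as far as the arm can. A call with a number of a shift or a turn outside -1 to 1 is refused whole. A call with a gripper value outside its range is refused whole. The fingers move at their own pace and stop on an object; "newtons" is the grip in N (left out, the last holds). Time passes only in rows, so rows that repeat a pose let the fingers close. It gives the time, the measured TCP pose, the force, the opening and the grip force at its end, in the units of the state.
- r.get_state(): the state, without advancing time (a new reading comes with each control period).
- eyes.capture(name): name is "scene" or "top" or "wrist"; returns the picture (420x560x3 uint8, red, green, blue); there is no depth.
- eyes.camera_model(name): a dict with "fov_y" (degrees; the focal length in pixels is half the picture's height over the tangent of half this angle, whatever the lens; pixels are square), "cx", "cy" (the principal point, pixels), "world_to_cam" (4x4, takes a point from world to camera coordinates); the wrist camera has in their place "hand_eye" (4x4, takes a point from camera to tool coordinates, whose origin is the TCP and whose axes are the flange's). Camera axes: x right, y up, looking along -z (the intrinsics and any distortion apply to the point x, -y, -z); pixel columns grow to the right and rows downward; lengths in m; the calibration is good to about 2 mm. A picture is of the moment at which its call begins: read the wrist's pose just before it. camera_model takes no time and is no camera call.
- workorder.close_job(): hands the job in; it is judged then, once.
The state is a dict: "time_s": time; "joints": joint angles; "qd": joint speeds; "joint_torque": joint torques, N m; "tcp_pos": TCP position; "eef_rot": TCP orientation; "contact_force": force on the tool from outside, world axes, zero at the start; "moment": the same for the moment, N m; "gripper_width": finger opening in m; "gripper_force": force on a finger pad.
Only numpy, scipy, OpenCV 4.12 (cv2) and the standard library are available. Lean on these libraries where they do the work, as an engineer would, in place of code of your own. Each camera call takes 0.05 s, during which the arm holds its last target. There are 200 camera calls.

## Working session

There is one attempt and no reset: what is moved stays moved. The work goes in short steps, Python scripts to look and compute and a tool call to move; the robot and the scene stay as the last step left them, time stands still between calls to the robot, and variables do not carry over. Pictures are saved under pics/ and viewed, at most 14 in all, crops included, and the job is handed in when it is done.

Besides the shell and the picture viewer there is one more tool, called by a JSON object that holds its "api" and its "payload", one argument or row to a line. step_arm: Moves the arm, as the interface text tells. Its arguments: {"type":"object","properties":{"plan":{"type":"array"},"newtons":{"type":"number"}},"required":["plan"]}

```bash
ls; mkdir -p pics
python3 - <<'E'
from plant import r, eyes, workorder
import cv2
for n in ("scene","top"):
    im=eyes.capture(n); cv2.imwrite(f"pics/{n}0.png",im[:,:,::-1])
    m=eyes.camera_model(n); print(n,m)
print(eyes.camera_model("wrist")); s=r.get_state(); print(s)
E
```

```text
pics
scene {'fov_y': 56.43529385993271, 'cx': 279.41720074216056, 'cy': 217.86780293818694, 'world_to_cam': array([[ 0.54072091,  0.84109771,  0.01324946, -0.23907052],
       [-0.58384629,  0.3639081 ,  0.72573715,  0.21605955],
       [ 0.60559426, -0.4001569 ,  0.68784449, -1.51372276],
       [ 0.        ,  0.        ,  0.        ,  1.        ]])}
top {'fov_y': 42.290669480962805, 'cx': 282.49611949404454, 'cy': 212.9737415119037, 'world_to_cam': array([[-1.55971217e-03, -9.99998725e-01, -3.41509171e-04,
        -5.21673902e-03],
       [ 9.87071870e-01, -1.59428383e-03,  1.60270342e-01,
        -4.68514064e-01],
       [-1.60270682e-01, -8.71184927e-05,  9.87073098e-01,
        -1.79962360e+00],
       [ 0.00000000e+00,  0.00000000e+00,  0.00000000e+00,
         1.00000000e+00]])}
{'fov_y': 66.05957452287223, 'cx': 278.0383079096777, 'cy': 203.2359041516065, 'hand_eye': array([[-9.43150257e-04,  9.59627708e-01,  2.81271705e-01,
         7.71965750e-02],
       [ 9.99999188e-01,  1.14603576e-03, -5.56821677e-04,
        -4.37941278e-04],
       [-8.56688944e-04,  2.81270952e-01, -9.59628010e-01,
        -1.58559664e-01],
       [ 0.00000000e+00,  0.00000000e+00,  0.00000000e+00,
         1.00000000e+00]])}
{'time_s': 0.1, 'joints': array([-4.78363877e+01,  2.05872971e+01,  6.39753474e-01, -1.69653659e-02,
       -7.01345218e+01, -1.65069732e+01]), 'qd': array([-0.06889571, -0.12827109,  0.05699165,  0.11535158,  0.0602878 ,
        0.02498285]), 'joint_torque': array([-1.78187488e-04, -5.84165311e+01,  2.93754208e+01,  7.01545268e+00,
        1.02464916e-02, -6.61468243e-05]), 'tcp_pos': array([ 0.29205342, -0.60808013,  0.22572472]), 'eef_rot': array([ 1.79916785e+02, -8.02736795e-03, -1.54349132e+02]), 'contact_force': array([ 0.02569067, -0.57321217,  0.37370648]), 'moment': array([ 0.04781706, -0.00508747,  0.0009751 ]), 'gripper_force': 0.0, 'gripper_width': 0.08785387573545153}
```

View pics/scene0.png

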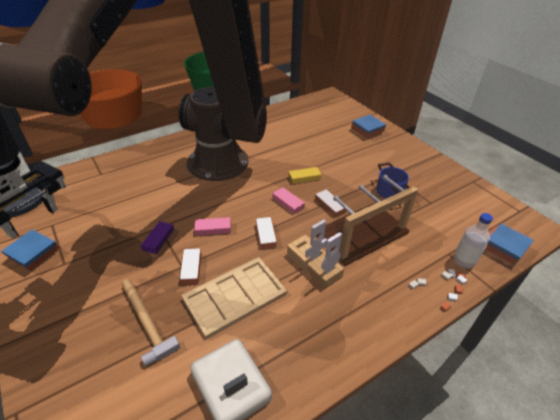

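View pics/top0.png

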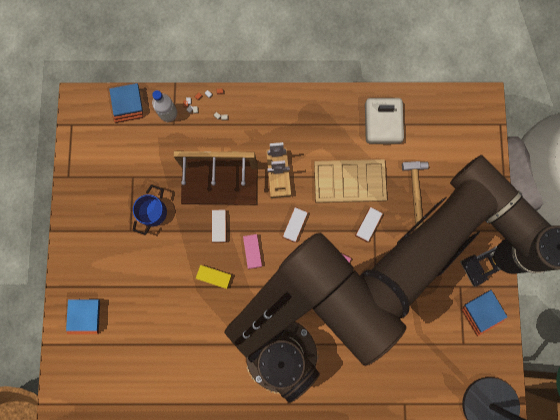

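The scene has three white-topped brick tiles, in the top view at (219,226), (295,224) and (369,223). Look-alikes are pink at (252,251) and about (345,260), yellow at (213,276), and purple at scene (157,238). The frame is at (350,181). The stand is at (217,180), with its pegs towards the robot. The rack holds two templates, at about (277,150) and (277,165), and its front slot is empty. I choose the three white tiles.

```bash
cat > h.py <<'E'
import numpy as np, cv2
from plant import r, eyes, workorder
from scipy.spatial.transform import Rotation as Rot
def tool(s):
    T=np.eye(4); T[:3,:3]=Rot.from_euler('xyz',s['eef_rot'],degrees=True).as_matrix(); T[:3,3]=s['tcp_pos']; return T
def cam(n,s=None):
    m=eyes.camera_model(n); f=210/np.tan(np.radians(m['fov_y']/2))
    C=np.linalg.inv(m['world_to_cam']) if n!='wrist' else tool(s or r.get_state())@m['hand_eye']
    return f,m['cx'],m['cy'],C           # C: cam to world
def rays(c,px):
    f,cx,cy,C=c; px=np.atleast_2d(px).astype(float)
    d=np.c_[(px[:,0]-cx)/f,-(px[:,1]-cy)/f,-np.ones(len(px))]
    return C[:3,3],d@C[:3,:3].T
def onz(c,px,z):
    o,d=rays(c,px); return o+d*((z-o[2])/d[:,2])[:,None]
def proj(c,P):
    f,cx,cy,C=c; p=(np.atleast_2d(P)-C[:3,3])@C[:3,:3]
    return np.c_[cx+f*p[:,0]/-p[:,2],cy+f*p[:,1]/p[:,2]]
def shot(n,name):
    s=r.get_state(); im=eyes.capture(n); cv2.imwrite(f'pics/{name}.png',im[:,:,::-1]); return cam(n,s),im
def blobs(mask,c,z,amin,amax):
    """rectangles in world on plane z: centre, sides, yaw of long side"""
    out=[]
    for k in cv2.findContours(mask.astype(np.uint8),cv2.RETR_EXTERNAL,cv2.CHAIN_APPROX_NONE)[0]:
        if not amin<cv2.contourArea(k)<amax: continue
        w=onz(c,k[:,0],z)[:,:2]
        (x,y),(a,b),t=cv2.minAreaRect((w*1000).astype(np.float32))
        if a<b: a,b,t=b,a,t+90
        out.append((round(x/1000,4),round(y/1000,4),round(a),round(b),round((t+90)%180-90,1),k[:,0].mean(0).round(0)))
    return out
def white(im):
    h=cv2.cvtColor(im,cv2.COLOR_RGB2HSV); return (h[...,1]<60)&(h[...,2]>140)
E
python3 - <<'E'
from h import *
im=cv2.imread('pics/top0.png')[:,:,::-1].copy(); c=cam('top')
for b in blobs(white(im),c,.024,150,900): print('tile',b)
h=cv2.cvtColor(im,cv2.COLOR_RGB2HSV); print(h[165,318],h[181,350],h[150,350],h[189,275],h[155,200])
m=((h[...,0]>12)&(h[...,0]<26)&(h[...,2]>150)&(h[...,1]<150)).astype(np.uint8)
m=cv2.morphologyEx(m,cv2.MORPH_CLOSE,np.ones((5,5)))
for b in blobs(m,c,.018,300,9000): print('wood',b)
for n,p,z in (('rack tl',(270,172),.04),('rack',(290,194),.04),('pegtip l',(184,183),.16),('m',(213,183),.16),('r',(242,183),.16),('slot',(280,190),.04)): print(n,onz(c,[p],z).round(3))
cr=im[130:240,140:400]; cv2.imwrite('pics/crop.png',cv2.resize(cr,(780,330),interpolation=cv2.INTER_CUBIC)[:,:,::-1])
E
```

```text
tile (0.2163, -0.8612, 142, 112, 89.8, array([539., 285.]))
tile (0.307, 0.8968, 153, 94, 4.7, array([ 11., 264.]))
tile (0.4282, 0.2133, 107, 41, 0.9, array([218., 226.]))
tile (0.4325, -0.2999, 108, 45, -27.5, array([369., 224.]))
tile (0.4323, -0.0478, 108, 46, -23.5, array([295., 224.]))
tile (0.6503, -0.9464, 200, 35, -4.8, array([556., 162.]))
tile (0.9284, 0.8744, 151, 57, 4.0, array([35., 84.]))
tile (1.056, 0.8214, 151, 118, 51.3, array([51., 53.]))
tile (1.0507, -0.0942, 149, 112, 55.0, array([307.,  52.]))
[ 16 126 130] [ 20 103 198] [ 13 158 155] [ 16 135  91] [ 17 137 162]
wood (0.2279, -0.8411, 111, 74, 62.8, array([532., 285.]))
wood (0.3092, 0.9102, 94, 74, 4.7, array([  9., 263.]))
wood (0.4308, 0.2139, 110, 41, 1.1, array([218., 226.]))
wood (0.5651, 0.9378, 89, 80, -31.1, array([ 10., 188.]))
wood (0.5742, 0.0053, 82, 71, 5.2, array([279., 184.]))
wood (0.584, -0.2401, 244, 191, 89.9, array([350., 182.]))
wood (0.6816, 0.2358, 279, 21, 89.1, array([213., 153.]))
wood (0.9033, 0.0785, 238, 75, 89.9, array([256.,  91.]))
wood (0.9408, -0.3463, 460, 411, 55.0, array([385.,  99.]))
wood (1.1403, -0.819, 236, 135, 14.3, array([508.,  29.]))
wood (1.1598, -0.6108, 309, 198, 89.9, array([449.,  24.]))
wood (1.146, 0.2149, 491, 229, 89.9, array([223.,  28.]))
wood (1.1434, 0.9464, 242, 138, 4.7, array([12., 26.]))
rack tl [[0.61  0.037 0.04 ]]
rack [[ 0.533 -0.032  0.04 ]]
pegtip l [[0.546 0.308 0.16 ]]
m [[0.546 0.215 0.16 ]]
r [[0.546 0.123 0.16 ]]
slot [[0.547 0.002 0.04 ]]
```

View pics/crop.png

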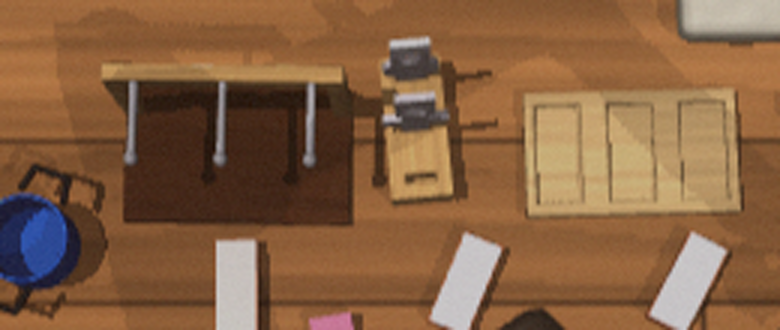

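The close crop confirms three white tiles, an empty frame, three pegs, and two templates in the far and middle rack slots.

```bash
cat >> h.py <<'E'
def go(x,y,z,yaw):
    s=r.get_state(); T=tool(s); d=T[:3,:3].T@(np.array([x,y,z])-s['tcp_pos'])/.25
    t=(s['eef_rot'][2]-yaw+180)%360-180
    print('shares',d.round(4),'turn',round(t/60,4),'rows>=',int(np.ceil(max(np.linalg.norm(d)*250/41.7,abs(t)/7.16))),'t',round(s['time_s'],1))
E
python3 -c "
from h import *
go(.5,-.27,.3,180)"
```

```text
shares [-1.3352  0.8594 -0.296 ] turn 0.4275 rows>= 10 t 0.1
```

{"api": "step_arm", "payload": {
  "plan": [
    [-1, 0.64, -0.3, 0.4275, 87],
    [-1, 0.64, -0.3, 0.4275, 87],
    [-1, 0.64, -0.3, 0.4275, 87],
    [-1, 0.64, -0.3, 0.4275, 87],
    [-1, 0.64, -0.3, 0.4275, 87],
    [-1, 0.64, -0.3, 0.4275, 87],
    [-1, 0.64, -0.3, 0.4275, 87],
    [-1, 0.64, -0.3, 0.4275, 87],
    [-1, 0.64, -0.3, 0.4275, 87],
    [-1, 0.64, -0.3, 0.4275, 87]
  ]
}}

```text
time_s: 0.93
tcp_pos: [0.449, -0.3549, 0.3017]
eef_rot: [180.0, 0.0, -179.9]
contact_force: [-1.2, -0.4, -0.6]
gripper_width: 0.0869
gripper_force: 0.0
```

```bash
python3 -c "
from h import *
go(.5,-.27,.3,180)"
```

```text
shares [-0.2051  0.339   0.0069] turn 0.0025 rows>= 3 t 0.9
```

{"api": "step_arm", "payload": {
  "plan": [
    [-0.2, 0.34, 0, 0, 87],
    [-0.2, 0.34, 0, 0, 87],
    [-0.2, 0.34, 0, 0, 87],
    [-0.2, 0.34, 0, 0, 87],
    [-0.2, 0.34, 0, 0, 87],
    [-0.2, 0.34, 0, 0, 87]
  ]
}}

```text
time_s: 1.43
tcp_pos: [0.4976, -0.2719, 0.3011]
eef_rot: [180.0, -0.1, 180.0]
contact_force: [-0.3, -0.4, 0.1]
gripper_width: 0.0871
gripper_force: 0.0
```

Run:
```python
from h import *
c,im=shot('wrist','w1')
for b in blobs(white(im),c,.024,1500,20000): print('tile',b)
```

```text
tile (0.7586, -0.3637, 134, 58, 89.9, array([220., 330.]))
tile (0.4337, -0.299, 109, 47, -28.4, array([258., 118.]))
tile (0.4331, -0.0467, 109, 48, -22.6, array([451., 117.]))
tile (0.3288, -0.1561, 70, 48, 62.8, array([370.,  29.]))
```

View pics/w1.png

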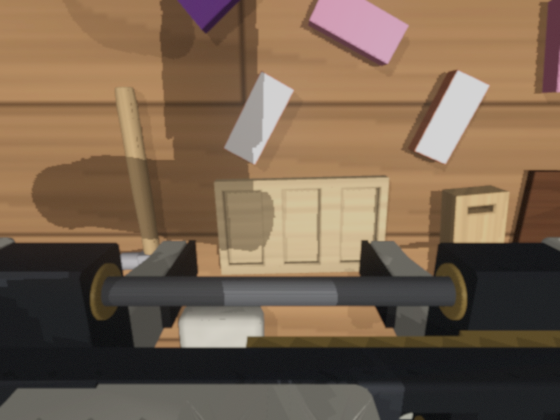

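The wrist view shows the right tile at (258,118), the middle tile at (451,117), and the frame with corners at about (216,181), (387,178), (386,268) and (221,272). Pink at (358,28) and purple are decoys.

Run:
```python
from h import *
im=cv2.imread('pics/w1.png')[:,:,::-1].copy(); c=cam('wrist')
h=cv2.cvtColor(im,cv2.COLOR_RGB2HSV)
roi=np.zeros(im.shape[:2],bool); roi[170:285,200:402]=1
for p in ((225,222),(262,222),(300,200),(190,210),(300,150),(400,230),(273,300)): print(p,h[p[1],p[0]] if p[1]<420 else '')
m=((h[...,1]<135)&(h[...,2]>110)&roi).astype(np.uint8)
m=cv2.morphologyEx(cv2.morphologyEx(m,cv2.MORPH_CLOSE,np.ones((7,7))),cv2.MORPH_OPEN,np.ones((5,5)))
for b in blobs(m,c,.018,3000,90000): print(b)
g=cv2.cvtColor(im,cv2.COLOR_RGB2GRAY)
# long lines in frame
for l in cv2.createLineSegmentDetector().detect((g*1)[170:285,200:402])[0][:,0]:
    if np.hypot(l[2]-l[0],l[3]-l[1])>35:
        w=onz(c,l.reshape(2,2)+[200,170],.018); print((l+[200,170,200,170]).round(1),w[:,:2].round(4).tolist())
```

```text
(225, 222) [ 18  88 116]
(262, 222) [ 19  85 150]
(300, 200) [ 20  68 210]
(190, 210) [ 14 125 106]
(300, 150) [ 15 115 164]
(400, 230) [ 15 119 167]
(273, 300) [110   7 107]
(0.5836, -0.2412, 301, 164, 89.9, array([296., 221.]))
[358.6 276.8 360.8 240.6] [[0.6669, -0.15], [0.6074, -0.1508]]
[366.5 239.3 392.9 276.2] [[0.6054, -0.1427], [0.666, -0.0978]]
[200.6 275.8 323.2 274.4] [[0.6645, -0.3911], [0.6627, -0.2043]]
[372.7 239.4 375.2 188.1] [[0.6054, -0.1335], [0.5278, -0.1361]]
[388.2 177.1 254.4 180.4] [[0.5121, -0.1194], [0.5164, -0.3058]]
[384.2 238.2 388.6 178.1] [[0.6036, -0.1167], [0.5135, -0.1187]]
[380.3 186.8 376.9 239.5] [[0.5259, -0.1291], [0.6056, -0.1273]]
[315.9 258.1 316.9 189.4] [[0.6356, -0.2162], [0.5295, -0.2181]]
[320.7 189.4 320.1 263.1] [[0.5295, -0.2127], [0.6438, -0.2097]]
[213.2 181.8 217.7 234.5] [[0.5182, -0.3634], [0.5972, -0.3613]]
[225.5 246.8 221.1 191.8] [[0.6168, -0.3508], [0.5327, -0.353]]
[250.6 177.1 384.4 173.9] [[0.5117, -0.3109], [0.5076, -0.125]]
[225.3 191.8 230.3 244.5] [[0.5327, -0.3471], [0.6131, -0.3435]]
[331.9 280.7 221.9 280.6] [[0.6734, -0.1906], [0.6729, -0.3591]]
```

```bash
python3 -c "
from h import *
go(.65,-.24,.22,181.3)"
```

```text
shares [-0.61    0.1289  0.3241] turn -0.0228 rows>= 5 t 1.5
```

{"api": "step_arm", "payload": {
  "plan": [
    [-0.61, 0.13, 0.32, -0.02, 87],
    [-0.61, 0.13, 0.32, -0.02, 87],
    [-0.61, 0.13, 0.32, -0.02, 87],
    [-0.61, 0.13, 0.32, -0.02, 87],
    [-0.61, 0.13, 0.32, -0.02, 87],
    [-0.61, 0.13, 0.32, -0.02, 87],
    [-0.61, 0.13, 0.32, -0.02, 87],
    [-0.61, 0.13, 0.32, -0.02, 87],
    [-0.61, 0.13, 0.32, -0.02, 87]
  ]
}}

```text
time_s: 2.23
tcp_pos: [0.6501, -0.2395, 0.2231]
eef_rot: [-180.0, 0.1, -178.9]
contact_force: [-0.4, 0.0, 0.0]
gripper_width: 0.0869
gripper_force: 0.0
```

Run:
```python
from h import *
c,im=shot('wrist','w2')
g=cv2.cvtColor(im,cv2.COLOR_RGB2GRAY)
L=cv2.createLineSegmentDetector().detect(g)[0][:,0]
for l in L:
    w=onz(c,l.reshape(2,2),.018)[:,:2]
    if np.hypot(*(w[1]-w[0]))>.045 and (abs(w-[.588,-.239])<[.1,.14]).all():
        d=w[1]-w[0]; print(l.round(1),w.round(4).tolist(), round(np.degrees(np.arctan2(d[1],d[0])),1)%90)
```

```text
[161.4  51.8 172.3 161.8] [[0.5197, -0.3629], [0.6336, -0.3601]] 1.4
[386.5 183.2 399.   49.3] [[0.6537, -0.1152], [0.5127, -0.1183]] 1.3000000000000114
[263.1 184.6 315.6 185.5] [[0.658, -0.2573], [0.658, -0.1967]] 0.09999999999999432
[372.7 170.6 381.1  65.6] [[0.6393, -0.1325], [0.5285, -0.1351]] 1.3000000000000114
[335.6  62.2 386.9  62.2] [[0.5262, -0.1827], [0.5251, -0.1294]] 1.0999999999999943
[387.2  62.9 378.  173. ] [[0.5258, -0.129], [0.642, -0.1263]] 1.3
[300.1 141.9 302.5  74.4] [[0.6086, -0.2165], [0.5386, -0.2167]] 0.09999999999999432
[307.   63.1 305.1 174.3] [[0.5276, -0.2125], [0.6451, -0.2094]] 1.5
[316.9 185.6 385.6 185.4] [[0.658, -0.1952], [0.6563, -0.1159]] 1.2000000000000028
[398.1  48.  273.1  48.5] [[0.5114, -0.1194], [0.5144, -0.2479]] 1.2999999999999972
[378.1 174.  330.6 173.7] [[0.6431, -0.126], [0.6438, -0.1803]] 0.7000000000000028
[183.1 174.3 172.7  64.2] [[0.6476, -0.3489], [0.5313, -0.3522]] 1.5999999999999943
[261.9  48.7 163.1  49.5] [[0.5148, -0.2594], [0.5174, -0.361]] 1.5
[175.6 185.9 261.9 185.7] [[0.6615, -0.3583], [0.6593, -0.2587]] 1.2999999999999972
[178.7  66.7 188.1 171.9] [[0.5336, -0.3461], [0.6447, -0.343]] 1.6
[173.1  63.2 224.4  63.1] [[0.5303, -0.3517], [0.5292, -0.2984]] 1.0999999999999943
[256.  173.1 252.8  63.1] [[0.6447, -0.2656], [0.5286, -0.2688]] 1.5999999999999943
[260.   70.6 259.4 130.6] [[0.5358, -0.2613], [0.5972, -0.2618]] 89.5
```

View pics/w2.png

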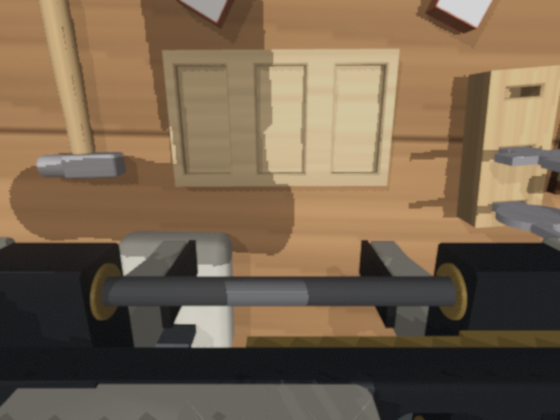

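The view shows the frame with rim corners at about (165,50), (398,48), (388,186) and (175,187). The pocket geometry agrees with centre (0.5865, -0.2389), yaw 1.35°. Pockets are at (.5845,-.1549), (.5865,-.2389) and (.5885,-.3229).

```bash
python3 -c "
from h import *
go(.4337,-.299,.1,151.6)"
```

```text
shares [ 0.8718 -0.2213  0.4911] turn 0.4925 rows>= 7 t 2.3
```

{"api": "step_arm", "payload": {
  "plan": [
    [0.872, -0.221, 0.49, 0.4925, 87],
    [0.872, -0.221, 0.49, 0.4925, 87],
    [0.872, -0.221, 0.49, 0.4925, 87],
    [0.872, -0.221, 0.49, 0.4925, 87],
    [0.872, -0.221, 0.49, 0.4925, 87],
    [0.872, -0.221, 0.49, 0.4925, 87],
    [0.872, -0.221, 0.49, 0.4925, 87],
    [0.872, -0.221, 0.49, 0.4925, 87],
    [0.872, -0.221, 0.49, 0.4925, 87],
    [0.872, -0.221, 0.49, 0.4925, 87]
  ]
}}

```text
time_s: 3.12
tcp_pos: [0.4353, -0.2987, 0.1005]
eef_rot: [180.0, 0.2, 151.7]
contact_force: [-0.1, 0.4, 0.2]
gripper_width: 0.0871
gripper_force: 0.0
```

Run:
```python
from h import *
go(.4337,-.299,.0135,151.6)
c=cam('top'); im=eyes.capture('top')
for b in blobs(white(im),c,.024,150,900):
    if .35<b[0]<.5: print('tile',b)
```

```text
shares [ 0.0061 -0.0042  0.3479] turn 0.0011 rows>= 3 t 3.1
tile (0.4282, 0.2133, 107, 41, 0.9, array([218., 226.]))
```

{"api": "step_arm", "payload": {
  "plan": [
    [0.006, -0.004, 0.2, 0, 87],
    [0.006, -0.004, 0.3, 0, 87],
    [0.006, -0.004, 0.347, 0, 87],
    [0.006, -0.004, 0.347, 0, 87],
    [0.006, -0.004, 0.347, 0, 87],
    [0.006, -0.004, 0.347, 0, 40],
    [0.006, -0.004, 0.347, 0, 40],
    [0.006, -0.004, 0.347, 0, 40],
    [0.006, -0.004, 0.347, 0, 40],
    [0.006, -0.004, 0.347, 0, 40],
    [0.006, -0.004, 0.347, 0, 40]
  ],
  "newtons": 40
}}

```text
time_s: 4.08
tcp_pos: [0.4324, -0.2985, 0.0128]
eef_rot: [180.0, 0.0, 151.7]
contact_force: [0.2, 0.2, -0.4]
gripper_width: 0.0529
gripper_force: 0.0
```

{"api": "step_arm", "payload": {
  "plan": [
    [0, 0, 0, 0, 40],
    [0, 0, 0, 0, 40],
    [0, 0, 0, 0, 40],
    [0, 0, -0.15, 0, 40],
    [0, 0, -0.3, 0, 40],
    [0, 0, -0.45, 0, 40],
    [0, 0, -0.45, 0, 40],
    [0, 0, -0.45, 0, 40],
    [0, 0, -0.45, 0, 40]
  ]
}}

```text
time_s: 4.83
tcp_pos: [0.4312, -0.298, 0.1239]
eef_rot: [180.0, -0.1, 151.6]
contact_force: [-0.5, 0.5, -3.6]
gripper_width: 0.0474
gripper_force: 40.0
```

```bash
cat >> h.py <<'E'
def inhand(name):
    """near end of held tile along tool x (top is at tool z = +tcp... z_top relative tool)"""
    c,im=shot('wrist',name); s=r.get_state(); m=white(im).astype(np.uint8); m[235:]=0
    k=max(cv2.findContours(m,cv2.RETR_EXTERNAL,cv2.CHAIN_APPROX_NONE)[0],key=lambda q:cv2.contourArea(q)*(cv2.boundingRect(q)[0]<278<sum(cv2.boundingRect(q)[::2])))
    T=np.linalg.inv(tool(s)); w=onz(c,k[:,0],s['tcp_pos'][2]+.0107); p=w@T[:3,:3].T+T[:3,3]
    print('x end',np.percentile(p[:,0],[90,95,98,100]).round(4),'y',np.percentile(p[:,1],[1,99]).round(4), 'n',len(k))
E
python3 - <<'E'
from h import *
inhand('w3')
s=r.get_state(); print(s['gripper_width'],s['gripper_force'])
go(.5885,-.3229,.1,181.35)
E
```

```text
x end [0.0515 0.0515 0.0515 0.0515] y [-0.0245  0.0225] n 333
0.047626074105556235 39.99905526638031
shares [-0.6026  0.2119  0.091 ] turn -0.4955 rows>= 5 t 4.9
```

View pics/w3.png

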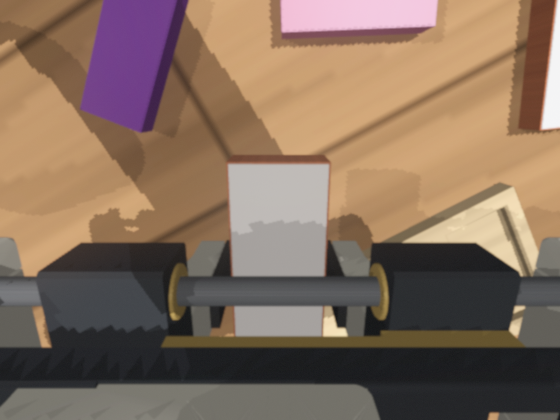

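Tile held square, with its near edge at row about 160. Moving over pocket0.

```bash
python3 -c "
from h import *
go(.5855,-.3219,.1,181.35)"
```

```text
shares [-0.5902  0.2097  0.0911] turn -0.4955 rows>= 5 t 4.9
```

{"api": "step_arm", "payload": {
  "plan": [
    [-0.59, 0.21, 0.09, -0.4955, 40],
    [-0.59, 0.21, 0.09, -0.4955, 40],
    [-0.59, 0.21, 0.09, -0.4955, 40],
    [-0.59, 0.21, 0.09, -0.4955, 40],
    [-0.59, 0.21, 0.09, -0.4955, 40],
    [-0.59, 0.21, 0.09, -0.4955, 40],
    [-0.59, 0.21, 0.09, -0.4955, 40],
    [-0.59, 0.21, 0.09, -0.4955, 40],
    [-0.59, 0.21, 0.09, -0.4955, 40],
    [-0.59, 0.21, 0.09, -0.4955, 40],
    [-0.59, 0.21, 0.09, -0.4955, 40],
    [-0.59, 0.21, 0.09, -0.4955, 40]
  ]
}}

```text
time_s: 5.88
tcp_pos: [0.5868, -0.3223, 0.1029]
eef_rot: [-180.0, 0.1, -178.6]
contact_force: [0.1, 0.4, -2.6]
gripper_width: 0.0472
gripper_force: 40.0
```

```bash
python3 -c "
from h import *
go(.5855,-.3219,.038,181.35)"
```

```text
shares [0.0054 0.0018 0.2598] turn 0.0003 rows>= 2 t 5.9
```

{"api": "step_arm", "payload": {
  "plan": [
    [0.0, 0.0, 0.12, 0, 40],
    [0.0, 0.0, 0.24, 0, 40],
    [0, 0, 0.26, 0, 40],
    [0, 0, 0.26, 0, 40],
    [0, 0, 0.26, 0, 40],
    [0, 0, 0.26, 0, 40]
  ]
}}

```text
time_s: 6.38
tcp_pos: [0.5883, -0.3228, 0.0393]
eef_rot: [-179.9, 0.1, -178.6]
contact_force: [0.6, 0.1, -1.1]
gripper_width: 0.0479
gripper_force: 40.0
```

Run:
```python
from h import *
inhand('w4'); s=r.get_state(); print(s['tcp_pos'],s['eef_rot'])
im=cv2.imread('pics/w4.png'); cv2.imwrite('pics/w4c.png',cv2.resize(im[60:260,150:410],(780,600),interpolation=cv2.INTER_CUBIC))
```

```text
x end [0.0525 0.0525 0.0525 0.0525] y [-0.0241  0.0225] n 332
[ 0.58830525 -0.32270945  0.03941704] [-1.79933767e+02  1.64124727e-01 -1.78588960e+02]
```

View pics/w4c.png

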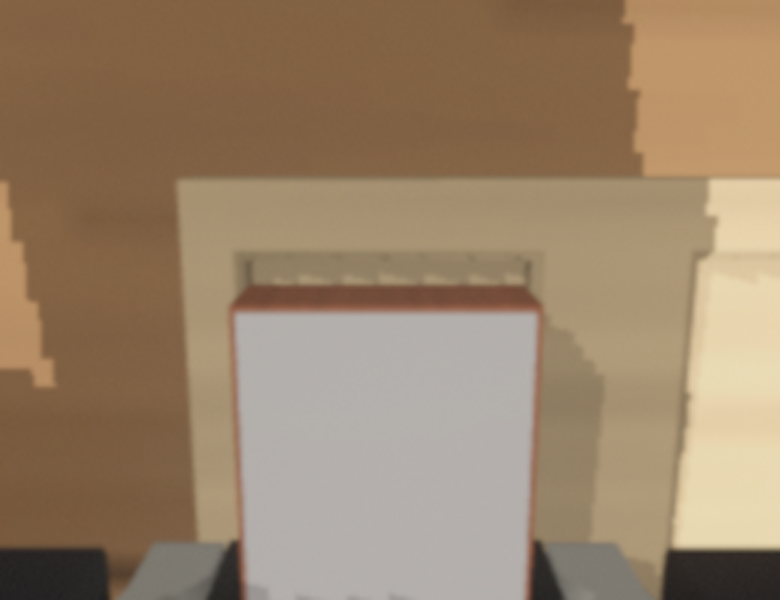

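Close view: pocket near corners at pixels (228.3,144) and (331.7,144); the tile's lower near corners at (234.5,155.5) and (323.7,155.5).

```bash
cat >> h.py <<'E'
def cmp(pocket,tile,ztile):
    """pocket/tile near-edge corner pixels -> how the tile must shift (tool x,y mm): near-edge gap should be 2.5 mm"""
    s=r.get_state(); c=cam('wrist',s); T=np.linalg.inv(tool(s)); f=lambda p,z:(onz(c,p,z)@T[:3,:3].T+T[:3,3])[:,:2]*1000
    a,b=f(pocket,.018),f(tile,ztile); print('pocket',a.round(1).tolist(),'tile',b.round(1).tolist())
    print('tcp',s['tcp_pos'].round(4),'shift tool x',(a[:,0].mean()-2.5-b[:,0].mean()).round(1),'y',(a[:,1].mean()-b[:,1].mean()).round(1))
E
python3 -c "
from h import *
cmp([(228.3,144),(331.7,144)],[(234.5,155.5),(323.7,155.5)],.0264)
cmp([(228.3,144),(331.7,144)],[(227.5,163),(329.7,163)],.0504)"
```

```text
pocket [[58.3, -28.1], [58.2, 28.8]] tile [[53.1, -23.9], [53.1, 23.4]]
tcp [ 0.5883 -0.3227  0.0394] shift tool x 2.7 y 0.5
pocket [[58.3, -28.1], [58.2, 28.8]] tile [[53.0, -24.0], [53.0, 22.9]]
tcp [ 0.5883 -0.3227  0.0394] shift tool x 2.8 y 0.9
```

{"api": "step_arm", "payload": {
  "plan": [
    [0.006, 0.003, 0.02, 0, 40],
    [0.006, 0.003, 0.035, 0, 40],
    [0.006, 0.003, 0.05, 0, 40],
    [0.006, 0.003, 0.06, 0, 40],
    [0.006, 0.003, 0.068, 0, 40],
    [0.006, 0.003, 0.068, 0, 40]
  ]
}}

```text
time_s: 6.93
tcp_pos: [0.5853, -0.3215, 0.0207]
eef_rot: [-180.0, -0.0, -178.6]
contact_force: [-2.1, 2.2, 2.3]
gripper_width: 0.0476
gripper_force: 40.0
```

{"api": "step_arm", "payload": {
  "plan": [
    [0, 0, 0, 0, 58],
    [0, 0, 0, 0, 58],
    [0, 0, 0, 0, 58],
    [0, 0, 0, 0, 58],
    [0, 0, -0.15, 0, 58],
    [0, 0, -0.3, 0, 58],
    [0, 0, -0.45, 0, 70],
    [0, 0, -0.55, 0, 87],
    [0, 0, -0.55, 0, 87],
    [0, 0, -0.55, 0, 87]
  ]
}}

```text
time_s: 7.77
tcp_pos: [0.5866, -0.3219, 0.1603]
eef_rot: [-179.9, 0.2, -178.6]
contact_force: [-0.8, -0.2, 0.2]
gripper_width: 0.0788
gripper_force: 0.0
```

```bash
cat >> h.py <<'E'
def tiles(name,ztop=.024):
    c,im=shot('wrist',name); m=white(im); m[238:]=0
    for b in blobs(m,c,ztop,1500,40000): print('tile',b)
    return c,im
E
python3 - <<'E'
from h import *
tiles('w5',.032)
go(.52,-.15,.25,160)
E
```

```text
tile (0.5801, -0.3224, 96, 47, 1.3, array([279., 186.]))
shares [ 0.2453  0.692  -0.3666] turn 0.3563 rows>= 5 t 7.8
```

Run:
```python
from h import *
go(.4331,-.0467,.16,157.4)
```

```text
shares [ 0.5834  1.1134 -0.0071] turn 0.3996 rows>= 8 t 7.8
```

{"api": "step_arm", "payload": {
  "plan": [
    [0.583, 1, 0, 0.4, 87],
    [0.583, 1, 0, 0.4, 87],
    [0.583, 1, 0, 0.4, 87],
    [0.583, 1, 0, 0.4, 87],
    [0.583, 1, 0, 0.4, 87],
    [0.583, 1, 0, 0.4, 87],
    [0.583, 1, 0, 0.4, 87],
    [0.583, 1, 0, 0.4, 87],
    [0.583, 1, 0, 0.4, 87],
    [0.583, 1, 0, 0.4, 87]
  ]
}}

```text
time_s: 8.65
tcp_pos: [0.4336, -0.0749, 0.1574]
eef_rot: [-180.0, -0.0, 157.5]
contact_force: [-0.1, -1.0, -0.7]
gripper_width: 0.0871
gripper_force: 0.0
```

Run:
```python
from h import *
tiles('w6')
go(.4331,-.0467,.1,157.4)
```

```text
tile (0.4331, -0.0469, 108, 47, -22.6, array([307., 178.]))
tile (0.3571, 0.1004, 80, 48, 9.0, array([441.,  36.]))
shares [0.0468 0.1051 0.2294] turn -0.0002 rows>= 2 t 8.7
```

Tile B is confirmed in place. Descending on it in one call.

{"api": "step_arm", "payload": {
  "plan": [
    [0.047, 0.104, 0.15, 0, 87],
    [0.047, 0.104, 0.3, 0, 87],
    [0.047, 0.104, 0.42, 0, 87],
    [0.047, 0.104, 0.52, 0, 87],
    [0.047, 0.104, 0.576, 0, 87],
    [0.047, 0.104, 0.576, 0, 87],
    [0.047, 0.104, 0.576, 0, 87]
  ]
}}

```text
time_s: 9.28
tcp_pos: [0.4325, -0.0479, 0.0129]
eef_rot: [-179.9, -0.1, 157.3]
contact_force: [0.6, -0.3, -0.3]
gripper_width: 0.0871
gripper_force: 0.0
```

{"api": "step_arm", "payload": {
  "plan": [
    [0, 0, 0, 0, 40],
    [0, 0, 0, 0, 40],
    [0, 0, 0, 0, 40],
    [0, 0, 0, 0, 40],
    [0, 0, 0, 0, 40],
    [0, 0, 0, 0, 40],
    [0, 0, 0, 0, 40],
    [0, 0, 0, 0, 40],
    [0, 0, 0, 0, 40]
  ]
}}

```text
time_s: 10.03
tcp_pos: [0.433, -0.0465, 0.0141]
eef_rot: [180.0, 0.0, 157.4]
contact_force: [-1.2, 1.4, 5.8]
gripper_width: 0.0475
gripper_force: 40.0
```

{"api": "step_arm", "payload": {
  "plan": [
    [0, 0, -0.15, 0, 40],
    [0, 0, -0.3, 0, 40],
    [0, 0, -0.4, 0, 40],
    [0, 0, -0.4, 0, 40],
    [0, 0, -0.4, 0, 40],
    [0, 0, -0.4, 0, 40],
    [0, 0, -0.4, 0, 40]
  ]
}}

```text
time_s: 10.62
tcp_pos: [0.4316, -0.0469, 0.1124]
eef_rot: [-179.9, -0.1, 157.4]
contact_force: [-0.0, -0.2, -2.3]
gripper_width: 0.0475
gripper_force: 40.0
```

Run:
```python
from h import *
inhand('w7')
go(.586,-.2385,.1,181.35)
```

```text
x end [0.054  0.0541 0.0541 0.0541] y [-0.0244  0.0219] n 340
shares [-0.8645 -0.4699  0.0484] turn -0.3996 rows>= 6 t 10.7
```

{"api": "step_arm", "payload": {
  "plan": [
    [-0.864, -0.467, 0.05, -0.3996, 40],
    [-0.864, -0.467, 0.05, -0.3996, 40],
    [-0.864, -0.467, 0.05, -0.3996, 40],
    [-0.864, -0.467, 0.05, -0.3996, 40],
    [-0.864, -0.467, 0.05, -0.3996, 40],
    [-0.864, -0.467, 0.05, -0.3996, 40],
    [-0.864, -0.467, 0.05, -0.3996, 40],
    [-0.864, -0.467, 0.05, -0.3996, 40],
    [-0.864, -0.467, 0.05, -0.3996, 40],
    [-0.864, -0.467, 0.05, -0.3996, 40],
    [-0.864, -0.467, 0.05, -0.3996, 40],
    [-0.864, -0.467, 0.05, -0.3996, 40]
  ]
}}

```text
time_s: 11.67
tcp_pos: [0.587, -0.2366, 0.1014]
eef_rot: [180.0, -0.0, -178.6]
contact_force: [0.5, -0.0, -1.8]
gripper_width: 0.0472
gripper_force: 40.0
```

```bash
python3 -c "
from h import *
go(.5855,-.2379,.039,181.35)"
```

```text
shares [ 0.0059 -0.0051  0.2496] turn 0.0012 rows>= 2 t 11.7
```

{"api": "step_arm", "payload": {
  "plan": [
    [0.003, -0.003, 0.12, 0, 40],
    [0.003, -0.003, 0.22, 0, 40],
    [0.003, -0.003, 0.25, 0, 40],
    [0.003, -0.003, 0.25, 0, 40],
    [0.003, -0.003, 0.25, 0, 40],
    [0.003, -0.003, 0.25, 0, 40]
  ]
}}

```text
time_s: 12.17
tcp_pos: [0.5878, -0.2382, 0.0405]
eef_rot: [-180.0, 0.1, -178.6]
contact_force: [1.2, 1.0, -2.1]
gripper_width: 0.0474
gripper_force: 40.0
```

Run:
```python
from h import *
inhand('w8'); s=r.get_state(); print(s['tcp_pos'],s['eef_rot'])
im=cv2.imread('pics/w8.png'); cv2.imwrite('pics/w8c.png',cv2.resize(im[60:260,150:410],(780,600),interpolation=cv2.INTER_CUBIC))
```

```text
x end [0.0544 0.0544 0.0544 0.0544] y [-0.0238  0.0224] n 339
[ 0.58787989 -0.2382739   0.04062942] [-1.79962242e+02  1.53119939e-01 -1.78600036e+02]
```

View pics/w8c.png

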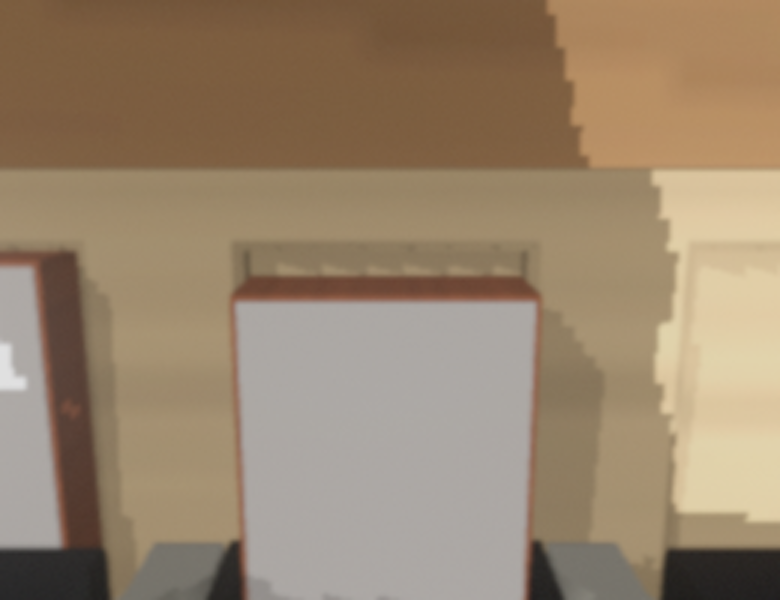

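Tile A is home at left. Pocket near corners are at (227.7,140.3) and (330.3,140.3); the tile's lower near corners are at (234.7,152.3) and (323.7,152.3).

```bash
python3 -c "
from h import *
cmp([(227.7,140.3),(330.3,140.3)],[(234.7,152.3),(323.7,152.3)],.0276)"
```

```text
pocket [[60.2, -28.6], [60.1, 28.1]] tile [[54.8, -23.7], [54.8, 23.4]]
tcp [ 0.5879 -0.2383  0.0406] shift tool x 2.9 y -0.1
```

{"api": "step_arm", "payload": {
  "plan": [
    [0.006, 0.0, 0.02, 0, 40],
    [0.006, 0.0, 0.035, 0, 40],
    [0.006, 0.0, 0.05, 0, 40],
    [0.006, 0.0, 0.06, 0, 40],
    [0.006, 0.0, 0.071, 0, 40],
    [0.006, 0.0, 0.071, 0, 40]
  ]
}}

```text
time_s: 12.72
tcp_pos: [0.585, -0.2383, 0.0222]
eef_rot: [-180.0, -0.0, -178.6]
contact_force: [-4.4, 2.5, 10.0]
gripper_width: 0.0477
gripper_force: 40.0
```

{"api": "step_arm", "payload": {
  "plan": [
    [0, 0, 0, 0, 58],
    [0, 0, 0, 0, 58],
    [0, 0, 0, 0, 58],
    [0, 0, 0, 0, 58],
    [0, 0, -0.15, 0, 58],
    [0, 0, -0.3, 0, 58],
    [0, 0, -0.45, 0, 70],
    [0, 0, -0.55, 0, 87],
    [0, 0, -0.55, 0, 87],
    [0, 0, -0.55, 0, 87]
  ]
}}

```text
time_s: 13.55
tcp_pos: [0.5862, -0.2384, 0.1606]
eef_rot: [-180.0, 0.2, -178.6]
contact_force: [0.2, 0.2, -1.0]
gripper_width: 0.0789
gripper_force: 0.0
```

Run:
```python
from h import *
c,im=tiles('w9',.032)
go(.428,.2133,.18,180.9)
c=cam('top'); im=eyes.capture('top')
for b in blobs(white(im),c,.024,150,900):
    if .35<b[0]<.6: print('top tile',b)
```

```text
tile (0.5793, -0.239, 97, 47, 1.3, array([278., 185.]))
tile (0.5812, -0.3228, 97, 47, 1.3, array([187., 185.]))
shares [ 0.5857  1.8201 -0.0848] turn 0.0075 rows>= 12 t 13.6
top tile (0.4282, 0.2133, 107, 41, 0.9, array([218., 226.]))
```

View pics/w9.png

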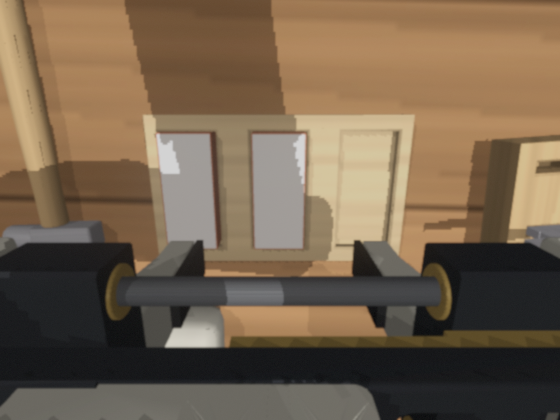

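Both tiles lie home, at (190,190) and (278,190). Third pocket is free.

Run:
```python
from h import *
go(.45,-.02,.24,180.9)
```

```text
shares [ 0.5178  0.8849 -0.3279] turn 0.0075 rows>= 7 t 13.7
```

{"api": "step_arm", "payload": {
  "plan": [
    [0.1, 0.2, -0.3, 0, 87],
    [0.5, 0.9, -0.32, 0, 87],
    [0.5, 0.9, -0.32, 0, 87],
    [0.5, 0.9, -0.32, 0, 87],
    [0.5, 0.9, -0.32, 0, 87],
    [0.5, 0.9, -0.32, 0, 87],
    [0.5, 0.9, -0.32, 0, 87],
    [0.5, 0.9, -0.32, 0, 87]
  ]
}}

```text
time_s: 14.32
tcp_pos: [0.4527, -0.0134, 0.2389]
eef_rot: [179.9, 0.0, -178.5]
contact_force: [-0.0, 1.1, 0.3]
gripper_width: 0.0871
gripper_force: 0.0
```

{"api": "step_arm", "payload": {
  "plan": [
    [0.0, 0.76, 0.1, 0, 87],
    [0.0, 0.76, 0.1, 0, 87],
    [0.0, 0.76, 0.1, 0, 87],
    [0.0, 0.76, 0.1, 0, 87],
    [0.0, 0.76, 0.1, 0, 87],
    [0.0, 0.76, 0.1, 0, 87],
    [0.0, 0.76, 0.1, 0, 87]
  ]
}}

```text
time_s: 14.9
tcp_pos: [0.4497, 0.1743, 0.2117]
eef_rot: [-179.9, -0.2, -178.5]
contact_force: [0.1, -0.6, -0.2]
gripper_width: 0.087
gripper_force: 0.0
```

Run:
```python
from h import *
tiles('w10'); s=r.get_state(); print(s['tcp_pos'])
```

```text
tile (0.4291, 0.2126, 110, 48, 0.9, array([315., 162.]))
[0.44979159 0.17338215 0.21212378]
```

View pics/w10.png

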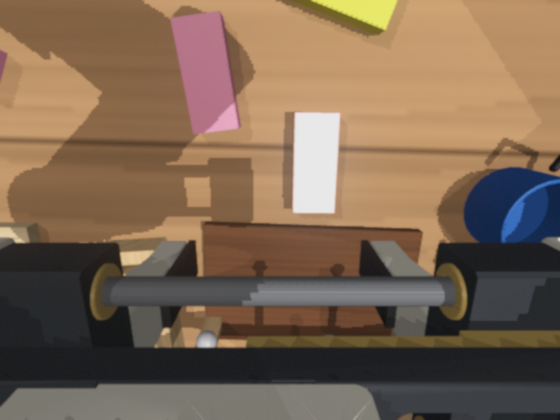

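Tile C is the white one at (315,162). The pink, yellow and tub neighbours are clear of the fingers.

Run:
```python
from h import *
go(.4291,.2126,.0135,180.9)
```

```text
shares [0.0769 0.1606 0.7943] turn 0.0088 rows>= 5 t 14.9
```

{"api": "step_arm", "payload": {
  "plan": [
    [0.077, 0.159, 0.15, 0.009, 87],
    [0.077, 0.159, 0.3, 0.009, 87],
    [0.077, 0.159, 0.45, 0.009, 87],
    [0.077, 0.159, 0.6, 0.009, 87],
    [0.077, 0.159, 0.74, 0.009, 87],
    [0.077, 0.159, 0.793, 0.009, 87],
    [0.077, 0.159, 0.793, 0.009, 87],
    [0.077, 0.159, 0.793, 0.009, 87]
  ]
}}

```text
time_s: 15.62
tcp_pos: [0.4301, 0.2115, 0.0149]
eef_rot: [-179.9, -0.1, -179.2]
contact_force: [0.3, 0.6, 0.6]
gripper_width: 0.087
gripper_force: 0.0
```

{"api": "step_arm", "payload": {
  "plan": [
    [0, 0, 0, 0, 40],
    [0, 0, 0, 0, 40],
    [0, 0, 0, 0, 40],
    [0, 0, 0, 0, 40],
    [0, 0, 0, 0, 40],
    [0, 0, 0, 0, 40],
    [0, 0, 0, 0, 40],
    [0, 0, 0, 0, 40],
    [0, 0, 0, 0, 40]
  ]
}}

```text
time_s: 16.37
tcp_pos: [0.4302, 0.2131, 0.0156]
eef_rot: [180.0, 0.0, -179.2]
contact_force: [-2.5, -0.5, 6.3]
gripper_width: 0.0474
gripper_force: 40.0
```

{"api": "step_arm", "payload": {
  "plan": [
    [0, 0, -0.15, 0, 40],
    [0, 0, -0.3, 0, 40],
    [0, 0, -0.45, 0, 40],
    [0, 0, -0.6, 0, 40],
    [0, 0, -0.75, 0, 40],
    [0, 0, -0.9, 0, 40],
    [0, 0, -0.92, 0, 40],
    [0, 0, -0.92, 0, 40],
    [0, 0, -0.92, 0, 40]
  ]
}}

```text
time_s: 17.12
tcp_pos: [0.4294, 0.2127, 0.2444]
eef_rot: [180.0, -0.1, -179.2]
contact_force: [-0.0, -0.7, -3.0]
gripper_width: 0.0476
gripper_force: 40.0
```

Run:
```python
from h import *
inhand('w11')
go(.45,.0,.24,181.35)
```

```text
x end [0.0553 0.0553 0.0553 0.0553] y [-0.0238  0.0224] n 343
shares [-0.0717 -0.8503  0.0152] turn -0.0091 rows>= 6 t 17.2
```

{"api": "step_arm", "payload": {
  "plan": [
    [-0.07, -0.85, 0, -0.009, 40],
    [-0.07, -0.85, 0, -0.009, 40],
    [-0.07, -0.85, 0, -0.009, 40],
    [-0.07, -0.85, 0, -0.009, 40],
    [-0.07, -0.85, 0, -0.009, 40],
    [-0.07, -0.85, 0, -0.009, 40],
    [-0.07, -0.85, 0, -0.009, 40],
    [-0.07, -0.85, 0, -0.009, 40]
  ]
}}

```text
time_s: 17.83
tcp_pos: [0.4499, -0.0, 0.2436]
eef_rot: [-180.0, -0.2, -178.8]
contact_force: [-0.5, -0.6, -2.3]
gripper_width: 0.0473
gripper_force: 40.0
```

Run:
```python
from h import *
go(.5842,-.1542,.12,181.35)
```

```text
shares [-0.5254 -0.6278  0.4933] turn -0.0019 rows>= 6 t 17.8
```

{"api": "step_arm", "payload": {
  "plan": [
    [-0.1, -0.2, 0, 0, 40],
    [-0.1, -0.4, 0, 0, 40],
    [-0.2, -0.628, 0, 0, 40],
    [-0.4, -0.628, 0, 0, 40],
    [-0.525, -0.628, 0, 0, 40],
    [-0.525, -0.628, 0, 0, 40],
    [-0.525, -0.628, 0.2, 0, 40],
    [-0.525, -0.628, 0.4, 0, 40],
    [-0.525, -0.628, 0.5, 0, 40],
    [-0.525, -0.628, 0.5, 0, 40],
    [-0.525, -0.628, 0.5, 0, 40],
    [-0.525, -0.628, 0.5, 0, 40]
  ]
}}

```text
time_s: 18.83
tcp_pos: [0.5871, -0.1524, 0.122]
eef_rot: [-179.9, 0.1, -178.5]
contact_force: [0.0, 0.2, -1.1]
gripper_width: 0.0476
gripper_force: 40.0
```

Run:
```python
from h import *
go(.5842,-.1542,.041,181.35)
```

```text
shares [ 0.0123 -0.0065  0.3242] turn 0.0023 rows>= 2 t 18.8
```

{"api": "step_arm", "payload": {
  "plan": [
    [0.01, -0.006, 0.12, 0, 40],
    [0.01, -0.006, 0.24, 0, 40],
    [0.01, -0.006, 0.32, 0, 40],
    [0.01, -0.006, 0.324, 0, 40],
    [0.01, -0.006, 0.324, 0, 40],
    [0.01, -0.006, 0.324, 0, 40]
  ]
}}

```text
time_s: 19.33
tcp_pos: [0.5855, -0.1546, 0.0424]
eef_rot: [-180.0, 0.3, -178.6]
contact_force: [0.3, -0.5, -1.6]
gripper_width: 0.0477
gripper_force: 40.0
```

Run:
```python
from h import *
inhand('w12'); s=r.get_state(); print(s['tcp_pos'],s['eef_rot'])
im=cv2.imread('pics/w12.png'); cv2.imwrite('pics/w12c.png',cv2.resize(im[60:260,150:410],(780,600),interpolation=cv2.INTER_CUBIC))
```

```text
x end [0.0557 0.0557 0.0557 0.0557] y [-0.0238  0.022 ] n 342
[ 0.58546653 -0.15459741  0.04240185] [-179.97520909    0.27681315 -178.58651888]
```

View pics/w12c.png

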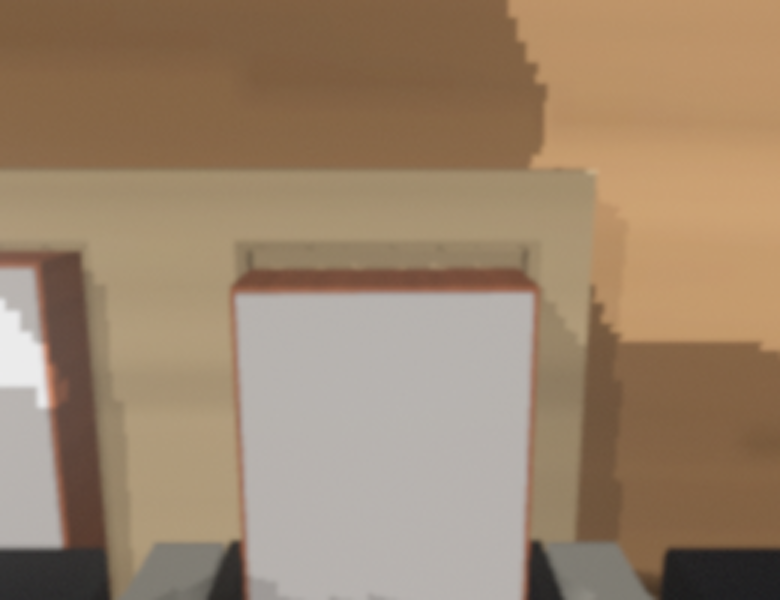

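Pocket near corners are at (228.7,140.3) and (330.3,140.3); the tile's lower near corners are at (234.7,149.7) and (322.7,149.7).

```bash
python3 -c "
from h import *
cmp([(228.7,140.3),(330.3,140.3)],[(234.7,149.7),(322.7,149.7)],.028)"
```

```text
pocket [[60.0, -28.3], [60.0, 28.4]] tile [[56.0, -23.8], [56.0, 23.0]]
tcp [ 0.5855 -0.1546  0.0424] shift tool x 1.5 y 0.5
```

{"api": "step_arm", "payload": {
  "plan": [
    [0.0, 0.0016, 0.02, 0, 40],
    [0.0, 0.0016, 0.035, 0, 40],
    [0.0, 0.0016, 0.05, 0, 40],
    [0.0, 0.0016, 0.065, 0, 40],
    [0.0, 0.0016, 0.075, 0, 40],
    [0.0, 0.0016, 0.075, 0, 40]
  ]
}}

```text
time_s: 19.88
tcp_pos: [0.5837, -0.1543, 0.0236]
eef_rot: [-180.0, 0.1, -178.6]
contact_force: [-9.4, 5.8, 25.8]
gripper_width: 0.0473
gripper_force: 40.0
```

{"api": "step_arm", "payload": {
  "plan": [
    [0, 0, -0.004, 0, 40],
    [0, 0, -0.004, 0, 58],
    [0, 0, -0.004, 0, 58],
    [0, 0, -0.004, 0, 58],
    [0, 0, -0.004, 0, 58],
    [0, 0, -0.15, 0, 58],
    [0, 0, -0.3, 0, 58],
    [0, 0, -0.45, 0, 70],
    [0.1, 0, -0.6, 0, 87],
    [-0.3, 0, -0.65, 0, 87],
    [-0.3, 0, -0.65, 0, 87],
    [-0.3, 0, -0.65, 0, 87]
  ]
}}

```text
time_s: 20.88
tcp_pos: [0.6621, -0.1526, 0.1861]
eef_rot: [-180.0, 0.3, -178.6]
contact_force: [0.9, -0.2, -0.2]
gripper_width: 0.0843
gripper_force: 0.0
```

Run:
```python
from h import *
c,im=tiles('w13',.032)
```

```text
tile (0.5846, -0.2393, 109, 47, 1.3, array([187., 100.]))
tile (0.5866, -0.3226, 108, 48, 1.4, array([ 96., 100.]))
tile (0.5822, -0.1549, 109, 47, 1.5, array([279., 100.]))
```

View pics/w13.png

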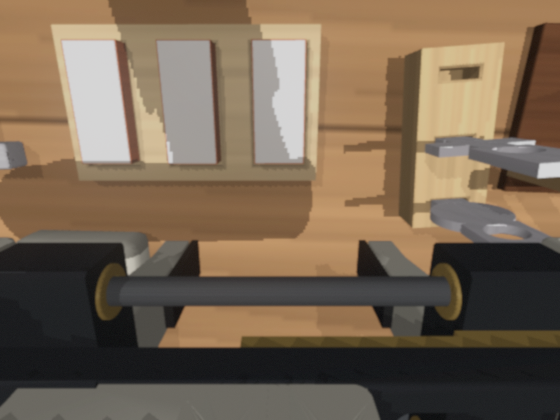

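All three tiles lie home, seen at (96,100), (187,100) and (279,100), with equal offsets from the pockets. Now the templates: I will look from above the rack.

{"api": "step_arm", "payload": {
  "plan": [
    [0, 0, -0.16, 0, 40],
    [0, 0, -0.32, 0, 40],
    [0, 0.1, -0.45, 0, 40],
    [0, 0.25, -0.45, 0, 40],
    [0, 0.4, -0.45, 0, 40],
    [0, 0.61, -0.45, 0, 40],
    [0, 0.61, -0.45, 0, 40],
    [0, 0.61, -0.45, 0, 40],
    [0, 0.61, -0.45, 0, 40]
  ]
}}

```text
time_s: 21.68
tcp_pos: [0.6543, 0.0007, 0.2951]
eef_rot: [-180.0, -0.0, -178.5]
contact_force: [-0.2, 0.9, 0.7]
gripper_width: 0.0405
gripper_force: 0.0
```

Run:
```python
from h import *
c,im=shot('wrist','w14'); print(r.get_state()['tcp_pos'])
g=cv2.cvtColor(im,cv2.COLOR_RGB2GRAY)
L=cv2.createLineSegmentDetector().detect(g)[0][:,0]
for l in L:
    if np.hypot(l[2]-l[0],l[3]-l[1])<18 or l[[1,3]].max()>242: continue
    w=onz(c,l.reshape(2,2),.04)[:,:2]; v=onz(c,l.reshape(2,2),.17)[:,:2]
    if (abs(w-[.57,.0])<[.16,.1]).all(): print(l.round(0).tolist(),'z40',w.round(4).tolist(),'z170',v.round(4).tolist())
```

```text
[ 6.54342944e-01 -1.82013577e-04  2.95105174e-01]
[314.0, 133.0, 312.0, 66.0] z40 [[0.6055, 0.0442], [0.5272, 0.037]] z170 [[0.5968, 0.0297], [0.543, 0.0247]]
[252.0, 70.0, 258.0, 137.0] z40 [[0.5343, -0.0338], [0.612, -0.0258]] z170 [[0.5479, -0.0238], [0.6012, -0.0183]]
[317.0, 209.0, 269.0, 213.0] z40 [[0.7057, 0.0535], [0.7118, -0.0103]] z170 [[0.6655, 0.0361], [0.6696, -0.0077]]
[286.0, 220.0, 317.0, 218.0] z40 [[0.7223, 0.0119], [0.7181, 0.054]] z170 [[0.6768, 0.0075], [0.674, 0.0364]]
[354.0, 177.0, 334.0, 174.0] z40 [[0.6596, 0.0997], [0.6566, 0.0734]] z170 [[0.6338, 0.0677], [0.6317, 0.0497]]
[267.0, 82.0, 298.0, 80.0] z40 [[0.547, -0.0159], [0.5441, 0.0216]] z170 [[0.5566, -0.0116], [0.5546, 0.0142]]
[272.0, 180.0, 303.0, 178.0] z40 [[0.6674, -0.0077], [0.6634, 0.0331]] z170 [[0.6391, -0.006], [0.6364, 0.0221]]
[327.0, 168.0, 304.0, 173.0] z40 [[0.6495, 0.0631], [0.657, 0.034]] z170 [[0.6269, 0.0426], [0.6321, 0.0227]]
[274.0, 133.0, 301.0, 131.0] z40 [[0.6068, -0.0059], [0.6036, 0.0273]] z170 [[0.5976, -0.0047], [0.5955, 0.018]]
[280.0, 156.0, 275.0, 177.0] z40 [[0.6347, 0
[... 952 characters left out ...]
.5468, -0.023]]
[312.0, 144.0, 266.0, 147.0] z40 [[0.6193, 0.0419], [0.6248, -0.0165]] z170 [[0.6062, 0.0281], [0.6099, -0.012]]
[351.0, 53.0, 342.0, 153.0] z40 [[0.5124, 0.0821], [0.6296, 0.0808]] z170 [[0.5329, 0.0556], [0.6133, 0.0547]]
[254.0, 131.0, 202.0, 129.0] z40 [[0.6046, -0.0308], [0.6041, -0.0965]] z170 [[0.5961, -0.0218], [0.5957, -0.0668]]
[202.0, 124.0, 254.0, 126.0] z40 [[0.598, -0.0962], [0.5981, -0.0308]] z170 [[0.5916, -0.0667], [0.5917, -0.0218]]
[202.0, 141.0, 204.0, 171.0] z40 [[0.6182, -0.0964], [0.6567, -0.0963]] z170 [[0.6055, -0.0667], [0.6318, -0.0667]]
[198.0, 64.0, 198.0, 83.0] z40 [[0.5292, -0.0978], [0.5501, -0.0987]] z170 [[0.5444, -0.0677], [0.5587, -0.0684]]
```

View pics/w14.png

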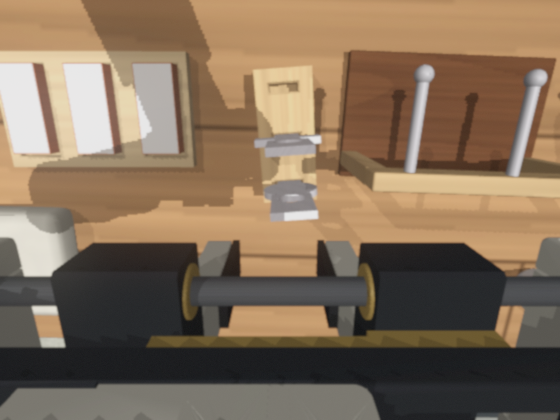

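View: two templates, with tab top edges at about (266..312,145) and (269..317,211), rack yaw about 5.4°. Balls are at (424,74) and (536,78). Template grasp spots: middle (.612,.009), far (.6716,.0148). Now the pegs.

Run:
```python
from h import *
c=cam('wrist')
im=cv2.imread('pics/w14.png'); h=cv2.cvtColor(im,cv2.COLOR_BGR2HSV); g=cv2.cvtColor(im,cv2.COLOR_BGR2GRAY)
for x0,y0 in ((424,74),(536,78)):
    roi=np.zeros(g.shape,np.uint8); roi[y0-14:y0+14,x0-14:x0+14]=1
    m=((h[...,1]<50)&(h[...,2]>80)&(roi>0)).astype(np.uint8)
    d=cv2.distanceTransform(m,cv2.DIST_L2,5); _,v,_,p=cv2.minMaxLoc(d); print('ball',p,v,onz(c,[p],.16)[0,:2].round(4))
for p in ((413,165),(516,170)): print('root',onz(c,[p],.16)[0,:2].round(4))
print('beamtop near', onz(c,[(375,187),(555,191)],.17)[:,:2].round(4))
print('base near', onz(c,[(349,52),(547,60)],.014)[:,:2].round(4))
t=cam('top'); print('top',onz(t,[(184,183),(213,183),(242,183)],.16)[:,:2].round(4))
go(.612,.0094,.29,95.4); go(.612,.0094,.29,-84.6)
```

```text
ball (424, 74) 9.39069938659668 [0.5462 0.1204]
ball (535, 79) 9.787599563598633 [0.548  0.2155]
root [0.6239 0.122 ]
root [0.6263 0.2173]
beamtop near [[0.6431 0.0862]
 [0.643  0.2496]]
base near [[0.5073 0.0842]
 [0.5106 0.3336]]
top [[0.5459 0.3076]
 [0.5457 0.2152]
 [0.5456 0.1228]]
shares [0.1684 0.0425 0.0205] turn 1.4333 rows>= 13 t 21.7
shares [0.1684 0.0425 0.0205] turn -1.5667 rows>= 14 t 21.7
```

{"api": "step_arm", "payload": {
  "plan": [
    [0, 0, 0, -0.1, 40],
    [0, 0, 0, -0.3, 40],
    [0, 0, 0, -0.4, 40],
    [0, 0, 0, -0.5, 40],
    [0, 0, 0, -0.6, 40],
    [0, 0, 0, -0.7, 40],
    [0, 0, 0, -0.8, 40],
    [0, 0, 0, -0.8, 40],
    [0, 0, 0, -0.8, 40]
  ]
}}

```text
time_s: 22.48
tcp_pos: [0.6544, -0.0013, 0.2953]
eef_rot: [180.0, -0.0, -130.9]
contact_force: [0.5, -0.5, -0.8]
gripper_width: 0.0401
gripper_force: 0.0
```

{"api": "step_arm", "payload": {
  "plan": [
    [0, 0, 0, -0.1, 40],
    [0, 0, 0, -0.3, 40],
    [0, 0, 0, -0.4, 40],
    [0, 0, 0, -0.5, 40],
    [0, 0, 0, -0.6, 40],
    [0, 0, 0, -0.7, 40],
    [0, 0, 0, -0.767, 40],
    [0, 0, 0, -0.767, 40],
    [0, 0, 0, -0.767, 40]
  ]
}}

```text
time_s: 23.23
tcp_pos: [0.6545, -0.0005, 0.2955]
eef_rot: [180.0, -0.0, -84.9]
contact_force: [0.0, 0.3, 0.3]
gripper_width: 0.0401
gripper_force: 0.0
```

Run:
```python
from h import *
go(.612,.0092,.21,-84.6)
```

```text
shares [-0.0538  0.1657  0.342 ] turn -0.0058 rows>= 3 t 23.2
```

{"api": "step_arm", "payload": {
  "plan": [
    [-0.053, 0.166, 0, -0.006, 40],
    [-0.053, 0.166, 0.1, -0.006, 40],
    [-0.053, 0.166, 0.25, -0.006, 40],
    [-0.053, 0.166, 0.34, -0.006, 40],
    [-0.053, 0.166, 0.34, -0.006, 40],
    [-0.053, 0.166, 0.34, -0.006, 40],
    [-0.053, 0.166, 0.34, -0.006, 40]
  ]
}}

```text
time_s: 23.82
tcp_pos: [0.6131, 0.0091, 0.2123]
eef_rot: [-179.9, -0.0, -84.4]
contact_force: [-0.8, -0.1, 0.1]
gripper_width: 0.0395
gripper_force: 0.0
```

Run:
```python
from h import *
shot('wrist','w15'); go(.612,.0092,.1415,-84.6)
c=cam('wrist'); im=cv2.imread('pics/w15.png'); g=cv2.cvtColor(im,cv2.COLOR_BGR2GRAY)
T=np.linalg.inv(tool(r.get_state()))
for l in cv2.createLineSegmentDetector().detect(g[:300])[0][:,0]:
    if np.hypot(l[2]-l[0],l[3]-l[1])>25 and 170<l[[0,2]].mean()<400:
        v=onz(c,l.reshape(2,2),.17); t=v@T[:3,:3].T+T[:3,3]; print(l.round(0).tolist(),'world170',v[:,:2].round(4).tolist(),'tool',t[:,:2].round(4).tolist())
```

```text
shares [-0.0003  0.0061  0.2849] turn 0.0045 rows>= 2 t 23.9
[195.0, 240.0, 191.0, 196.0] world170 [[0.6674, 0.0224], [0.6707, -0.0079]] tool [[-0.0078, -0.055], [0.0227, -0.0553]]
[284.0, 258.0, 284.0, 219.0] world170 [[0.6063, 0.0301], [0.6093, 0.0023]] tool [[-0.0215, 0.0051], [0.0066, 0.0048]]
[269.0, 38.0, 358.0, 45.0] world170 [[0.6285, -0.1045], [0.5781, -0.1059]] tool [[0.1147, -0.0038], [0.1111, 0.0466]]
[187.0, 265.0, 182.0, 298.0] world170 [[0.6723, 0.0423], [0.6754, 0.0686]] tool [[-0.027, -0.0618], [-0.0529, -0.0675]]
[264.0, 151.0, 224.0, 151.0] world170 [[0.626, -0.0413], [0.6507, -0.0388]] tool [[0.0515, -0.0075], [0.0515, -0.0323]]
[272.0, 233.0, 272.0, 258.0] world170 [[0.6163, 0.0127], [0.6147, 0.031]] tool [[-0.0031, -0.0032], [-0.0215, -0.0034]]
[307.0, 239.0, 334.0, 239.0] world170 [[0.5925, 0.0145], [0.5742, 0.0124]] tool [[-0.0073, 0.0203], [-0.007, 0.0387]]
[223.0, 150.0, 198.0, 151.0] world170 [[0.6514, -0.0392], [0.6668, -0.0369]] tool [[0.052, -0.033], [0.0512, -0.0486]]
[302.0, 217.0, 353.0, 217.0] world170 [[0.5977, -0.0007], [0.5642, -0.0037]] tool [[0.
[... 3933 characters left out ...]

[286.0, 147.0, 293.0, 73.0] world170 [[0.6131, -0.045], [0.613, -0.0877]] tool [[0.054, 0.0057], [0.0965, 0.01]]
[368.0, 58.0, 316.0, 52.0] world170 [[0.5713, -0.0998], [0.6017, -0.0999]] tool [[0.1043, 0.0527], [0.1074, 0.0225]]
[289.0, 52.0, 262.0, 49.0] world170 [[0.6166, -0.0984], [0.6324, -0.0986]] tool [[0.1074, 0.0075], [0.1092, -0.0082]]
[299.0, 74.0, 292.0, 146.0] world170 [[0.6095, -0.0874], [0.6096, -0.0461]] tool [[0.0958, 0.0135], [0.0547, 0.0093]]
[273.0, 70.0, 239.0, 67.0] world170 [[0.6249, -0.088], [0.6445, -0.088]] tool [[0.0979, -0.0018], [0.0999, -0.0213]]
[339.0, 76.0, 303.0, 71.0] world170 [[0.5863, -0.0889], [0.6076, -0.0892]] tool [[0.0951, 0.0367], [0.0974, 0.0155]]
```

View pics/w15.png

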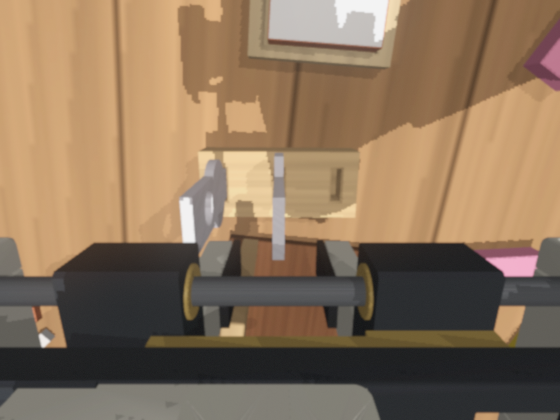

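The tab is centred between the fingers, at (278,230), and square to them. The picture budget is spent, so the rest is done by numbers. Grasping the middle template.

{"api": "step_arm", "payload": {
  "plan": [
    [0, 0.003, 0.1, 0, 40],
    [0, 0.003, 0.2, 0, 40],
    [0, 0.003, 0.27, 0, 40],
    [0, 0.003, 0.283, 0, 40],
    [0, 0.003, 0.283, 0, 40],
    [0, 0.003, 0.283, 0, 0],
    [0, 0.003, 0.283, 0, 0],
    [0, 0.003, 0.283, 0, 0],
    [0, 0.003, 0.283, 0, 0],
    [0, 0.003, 0.283, 0, 0],
    [0, 0.003, 0.283, 0, 0],
    [0, 0.003, 0.283, 0, 0]
  ],
  "newtons": 40
}}

```text
time_s: 24.87
tcp_pos: [0.6116, 0.0092, 0.1404]
eef_rot: [-179.9, -0.0, -84.2]
contact_force: [-0.2, 0.5, 2.8]
gripper_width: 0.0074
gripper_force: 40.0
```

{"api": "step_arm", "payload": {
  "plan": [
    [0, 0, 0, 0, 0],
    [0, 0, 0, 0, 0],
    [0, 0, 0, 0, 0]
  ]
}}

```text
time_s: 25.12
tcp_pos: [0.6117, 0.0093, 0.1404]
eef_rot: [-179.9, -0.0, -84.2]
contact_force: [0.5, 0.2, 4.3]
gripper_width: 0.0073
gripper_force: 40.0
```

{"api": "step_arm", "payload": {
  "plan": [
    [0, 0, -0.1, 0, 0],
    [0, 0, -0.2, 0, 0],
    [0, 0, -0.35, 0, 0],
    [0, 0, -0.5, 0, 0],
    [0, 0, -0.68, 0, 0],
    [0, 0, -0.72, 0, 0],
    [0, 0, -0.72, 0, 0],
    [0, 0, -0.72, 0, 0]
  ]
}}

```text
time_s: 25.78
tcp_pos: [0.6108, 0.0094, 0.3199]
eef_rot: [-180.0, 0.1, -84.3]
contact_force: [-0.7, -0.6, -3.7]
gripper_width: 0.0079
gripper_force: 40.0
```

Run:
```python
from h import *
s=r.get_state(); print(s['gripper_width'],s['tcp_pos'])
go(.49,.2165,.32,-91)
```

```text
0.007864894194121085 [0.61083579 0.00937812 0.31992323]
shares [-8.726e-01  3.982e-01  4.000e-04] turn 0.1122 rows>= 6 t 25.8
```

{"api": "step_arm", "payload": {
  "plan": [
    [-0.1, 0.2, 0, 0.05, 0],
    [-0.2, 0.398, 0, 0.112, 0],
    [-0.873, 0.398, 0, 0.112, 0],
    [-0.873, 0.398, 0, 0.112, 0],
    [-0.873, 0.398, 0, 0.112, 0],
    [-0.873, 0.398, 0, 0.112, 0],
    [-0.873, 0.398, 0, 0.112, 0],
    [-0.873, 0.398, 0, 0.112, 0],
    [-0.873, 0.398, 0, 0.112, 0],
    [-0.873, 0.398, 0, 0.112, 0]
  ]
}}

```text
time_s: 26.62
tcp_pos: [0.4897, 0.2158, 0.3183]
eef_rot: [179.9, -0.1, -91.0]
contact_force: [0.2, -0.7, -0.7]
gripper_width: 0.0078
gripper_force: 40.0
```

Run:
```python
from h import *
shot('wrist','w16'); s=r.get_state()
go(.505,.2165,.179,-91)
c=cam('wrist',s); print('expected ball px',proj(c,[[.548,.2155,.16],[.5462,.1204,.16]]).round(0))
```

```text
shares [-0.0058 -0.0608  0.5587] turn -0.0002 rows>= 4 t 26.7
expected ball px [[219. 189.]
 [214.  89.]]
```

```bash
cat >> h.py <<'E'
def ball(im,c,p,z=.16,R=16):
    h=cv2.cvtColor(im,cv2.COLOR_RGB2HSV); x0,y0=map(int,p); m=np.zeros(h.shape[:2],np.uint8); s=np.s_[max(y0-R,0):y0+R,x0-R:x0+R]
    m[s]=(h[...,1][s]<60)&(h[...,2][s]>70); d=cv2.distanceTransform(m,cv2.DIST_L2,5); _,v,_,q=cv2.minMaxLoc(d)
    yy,xx=np.where(d>v-1); q=(xx.mean(),yy.mean()); print('ball',np.round(q,1),round(v,1),onz(c,[q],z)[0,:2].round(4))
E
python3 - <<'E'
from h import *
im=cv2.imread('pics/w16.png')[:,:,::-1].copy(); c=cam('wrist')
ball(im,c,(219,189)); ball(im,c,(214,89))
h=cv2.cvtColor(im,cv2.COLOR_RGB2HSV)
for y in range(170,225,4): print(y,''.join('#' if h[y,x,1]<60 and h[y,x,2]>70 else '.' for x in range(150,310,3)))
E
```

```text
ball [219.5 189. ] 7.8 [0.548  0.2155]
ball [213.1  88.5] 8.4 [0.5472 0.1197]
170 .........................................####.........
174 .........................................####.........
178 .........................................####.........
182 ......................###................####.........
186 ##########################...............####.........
190 ##########################...............####.........
194 ##########################...............####.........
198 .........................................####.........
202 .........................................####.........
206 .........................................####.........
210 .........................................####.........
214 .........................................#####........
218 .........................................#####........
222 .........................................#####........
```

{"api": "step_arm", "payload": {
  "plan": [
    [0, -0.06, 0.15, 0, 0],
    [0, -0.06, 0.3, 0, 0],
    [0, -0.06, 0.45, 0, 0],
    [0, -0.06, 0.559, 0, 0],
    [0, -0.06, 0.559, 0, 0],
    [0, -0.06, 0.559, 0, 0],
    [0, -0.06, 0.559, 0, 0]
  ]
}}

```text
time_s: 27.25
tcp_pos: [0.5066, 0.216, 0.182]
eef_rot: [-179.9, 0.0, -91.0]
contact_force: [0.3, 0.1, 0.1]
gripper_width: 0.0077
gripper_force: 40.0
```

Run:
```python
from h import *
s=r.get_state(); print(s['tcp_pos'],s['eef_rot'],s['gripper_width'])
go(.578,.2153,.179,-91)
```

```text
[0.50660891 0.21604203 0.18196068] [-1.79881264e+02  4.41928701e-02 -9.10086262e+01] 0.007661866669005028
shares [-0.002  -0.2855  0.0124] turn -0.0001 rows>= 2 t 27.2
```

{"api": "step_arm", "payload": {
  "plan": [
    [0, -0.05, 0.004, 0, 0],
    [0, -0.1, 0.004, 0, 0],
    [0, -0.15, 0.004, 0, 0],
    [0, -0.2, 0.004, 0, 0],
    [0, -0.25, 0.004, 0, 0],
    [0, -0.285, 0.004, 0, 0],
    [0, -0.285, 0.004, 0, 0],
    [0, -0.285, 0.004, 0, 0]
  ]
}}

```text
time_s: 27.92
tcp_pos: [0.5773, 0.2147, 0.1789]
eef_rot: [180.0, -0.0, -91.0]
contact_force: [1.0, -0.2, -1.4]
gripper_width: 0.0081
gripper_force: 40.0
```

Threaded without contact. Lower, watch force.

{"api": "step_arm", "payload": {
  "plan": [
    [0, 0, 0.015, 0, 0],
    [0, 0, 0.025, 0, 0],
    [0, 0, 0.032, 0, 0],
    [0, 0, 0.032, 0, 0],
    [0, 0, 0.032, 0, 0]
  ]
}}

```text
time_s: 28.33
tcp_pos: [0.5763, 0.215, 0.171]
eef_rot: [180.0, -0.0, -91.0]
contact_force: [0.3, 0.5, -1.2]
gripper_width: 0.0078
gripper_force: 40.0
```

{"api": "step_arm", "payload": {
  "plan": [
    [0, 0, 0.006, 0, 0],
    [0, 0, 0.006, 0, 14],
    [0, 0, 0.006, 0, 20],
    [0, 0, 0.006, 0, 24],
    [0, 0, 0.006, 0, 24],
    [0, 0, -0.05, 0, 24],
    [0, 0, -0.15, 0, 24],
    [0, 0, -0.3, 0, 30],
    [0, 0, -0.5, 0, 40],
    [0, 0, -0.5, 0, 40],
    [0, 0, -0.5, 0, 40]
  ]
}}

```text
time_s: 29.25
tcp_pos: [0.5783, 0.2157, 0.3009]
eef_rot: [-179.6, 0.2, -91.0]
contact_force: [1.0, 1.4, -0.5]
gripper_width: 0.0391
gripper_force: 0.0
```

Run:
```python
from h import *
shot('wrist','w17'); s=r.get_state(); print(s['tcp_pos'],s['gripper_width'])
c=cam('wrist',s); im=cv2.imread('pics/w17.png')[:,:,::-1].copy()
h=cv2.cvtColor(im,cv2.COLOR_RGB2HSV)
print('tab top expected',proj(c,[[.577,.193,.198],[.577,.237,.198]]).round(0))
for y in range(150,262,4): print(y,''.join('#' if h[y,x,1]<60 and h[y,x,2]>70 else '.' for x in range(180,380,3)))
# scene view: expected eye
sc,si=shot('scene','s2'); print('scene eye',proj(sc,[[.577,.2153,.150],[.577,.193,.198],[.577,.237,.198]]).round(0))
go(.6716,.0148,.30,-84.6)
```

```text
[0.57723972 0.21532421 0.298276  ] 0.03961508166713858
tab top expected [[277. 178.]
 [278. 228.]]
150 .................................###...............................
154 .................................###...............................
158 .................................###...............................
162 .................................###...............................
166 .................................###...............................
170 .................................###...............................
174 .................................###...............................
178 ................................####...............................
182 ................................####...............................
186 ...............###############################.....................
190 ..............#################################....................
194 ...............################################....................
198 ................................####......####.....................
202 ................................####.........................
[... 426 characters left out ...]
............
230 ...................................................................
234 ...................................................................
238 ...................................................................
242 ..........########..............................########...........
246 .........#########..............................#########..........
250 .........#########...............................#########.........
254 ........#########................................#########.........
258 .......##########.................................#########........
scene eye [[367. 195.]
 [364. 185.]
 [375. 180.]]
shares [ 0.7944 -0.394  -0.0146] turn -0.1064 rows>= 6 t 29.4
```

The template hangs on peg 1: plate at x≈281, lower edge at row 228, as expected. Now the far one.

{"api": "step_arm", "payload": {
  "plan": [
    [0.79, -0.394, 0, -0.106, 40],
    [0.79, -0.394, 0, -0.106, 40],
    [0.79, -0.394, 0, -0.106, 40],
    [0.79, -0.394, 0, -0.106, 40],
    [0.79, -0.394, 0, -0.106, 40],
    [0.79, -0.394, 0, -0.106, 40],
    [0.79, -0.394, 0.1, -0.106, 40],
    [0.79, -0.394, 0.25, -0.106, 40],
    [0.79, -0.394, 0.35, -0.106, 40],
    [0.79, -0.394, 0.35, -0.106, 40],
    [0.79, -0.394, 0.35, -0.106, 40]
  ]
}}

```text
time_s: 30.27
tcp_pos: [0.6706, 0.0154, 0.2066]
eef_rot: [179.7, -0.1, -84.6]
contact_force: [0.1, 0.4, 0.9]
gripper_width: 0.0399
gripper_force: 0.0
```

Run:
```python
from h import *
shot('wrist','w18'); s=r.get_state(); print(s['tcp_pos'],s['eef_rot'])
c=cam('wrist',s); im=cv2.imread('pics/w18.png'); g=cv2.cvtColor(im,cv2.COLOR_BGR2GRAY)
T=np.linalg.inv(tool(s))
for l in cv2.createLineSegmentDetector().detect(g[150:270,240:320].copy())[0][:,0]+[240,150,240,150]:
    if abs(l[1]-l[3])>20 and 262<l[[0,2]].mean()<302:
        t=onz(c,l.reshape(2,2),.17)@T[:3,:3].T+T[:3,3]; print(l.round(0).tolist(),'tool',t[:,:2].round(4).tolist())
go(.6716,.0148,.1405,-84.6)
t=cam('top'); ti=eyes.capture('top')
for b in blobs(white(ti),t,.032,100,900):
    if .35<b[0]<.75 and abs(b[1])<.5: print('top',b)
```

```text
[0.67193891 0.01561596 0.20890263] [ 1.79964596e+02 -5.84080318e-02 -8.45912093e+01]
[281.0, 262.0, 281.0, 227.0] tool [[-0.0223, 0.0028], [0.0027, 0.0028]]
[283.0, 225.0, 280.0, 201.0] tool [[0.0043, 0.0041], [0.0206, 0.0022]]
[290.0, 242.0, 290.0, 268.0] tool [[-0.0078, 0.0091], [-0.027, 0.0092]]
[283.0, 168.0, 282.0, 197.0] tool [[0.0414, 0.0038], [0.023, 0.0038]]
shares [0.0028 0.0015 0.2736] turn 0.0001 rows>= 2 t 30.3
top (0.5838, -0.2394, 106, 45, -1.1, array([351., 180.]))
top (0.5821, -0.1559, 109, 44, 1.4, array([326., 180.]))
top (0.5856, -0.3232, 110, 46, 1.3, array([375., 179.]))
top (0.6379, -0.4644, 85, 24, -85.6, array([415., 165.]))
```

Run:
```python
from h import *
im=cv2.imread('pics/w18.png')
g=im.mean(2)
for y in (205,220,235,245,255): print(y,g[y,262:304:1].round(0).astype(int).tolist())
```

```text
205 [188, 188, 187, 187, 187, 187, 185, 181, 180, 180, 180, 178, 178, 178, 178, 178, 178, 177, 171, 158, 143, 139, 139, 139, 139, 139, 138, 138, 138, 138, 138, 138, 138, 138, 138, 138, 138, 139, 139, 138, 139, 139]
220 [159, 159, 158, 157, 155, 157, 166, 174, 177, 177, 179, 179, 180, 181, 180, 179, 178, 177, 174, 167, 153, 135, 110, 101, 101, 102, 101, 101, 101, 100, 101, 101, 101, 101, 100, 99, 99, 99, 99, 99, 99, 102]
235 [172, 171, 169, 168, 166, 167, 172, 177, 179, 179, 178, 178, 178, 177, 177, 176, 177, 175, 165, 140, 113, 102, 102, 103, 106, 109, 108, 109, 111, 113, 112, 113, 113, 113, 113, 113, 113, 112, 113, 113, 114, 114]
245 [171, 169, 167, 166, 165, 166, 172, 176, 174, 167, 160, 160, 160, 159, 159, 160, 165, 166, 152, 118, 77, 59, 58, 58, 58, 58, 59, 59, 69, 82, 92, 97, 98, 99, 99, 98, 99, 98, 98, 98, 98, 98]
255 [168, 163, 159, 154, 150, 151, 153, 154, 154, 153, 153, 152, 152, 152, 150, 151, 151, 148, 131, 95, 63, 54, 52, 54, 56, 57, 58, 70, 78, 81, 85, 90, 96, 96, 96, 95, 97, 95, 95, 96, 95, 95]
```

{"api": "step_arm", "payload": {
  "plan": [
    [0.002, -0.003, 0.1, 0, 40],
    [0.002, -0.003, 0.2, 0, 40],
    [0.002, -0.003, 0.26, 0, 40],
    [0.002, -0.003, 0.27, 0, 40],
    [0.002, -0.003, 0.27, 0, 40],
    [0.002, -0.003, 0.27, 0, 0],
    [0.002, -0.003, 0.27, 0, 0],
    [0.002, -0.003, 0.27, 0, 0],
    [0.002, -0.003, 0.27, 0, 0],
    [0.002, -0.003, 0.27, 0, 0],
    [0.002, -0.003, 0.27, 0, 0],
    [0.002, -0.003, 0.27, 0, 0]
  ]
}}

```text
time_s: 31.37
tcp_pos: [0.6728, 0.0153, 0.1416]
eef_rot: [-180.0, -0.0, -84.6]
contact_force: [0.5, 0.4, 2.5]
gripper_width: 0.0078
gripper_force: 40.0
```

{"api": "step_arm", "payload": {
  "plan": [
    [0, 0, 0, 0, 0],
    [0, 0, 0, 0, 0],
    [0, 0, 0, 0, 0]
  ]
}}

```text
time_s: 31.62
tcp_pos: [0.6728, 0.0154, 0.1415]
eef_rot: [-180.0, -0.0, -84.6]
contact_force: [-1.1, 0.8, 4.2]
gripper_width: 0.0077
gripper_force: 40.0
```

{"api": "step_arm", "payload": {
  "plan": [
    [0, 0, -0.1, 0, 0],
    [0, 0, -0.2, 0, 0],
    [0, 0, -0.35, 0, 0],
    [0, 0, -0.5, 0, 0],
    [0, 0, -0.68, 0, 0],
    [0, 0, -0.72, 0, 0],
    [0, 0, -0.72, 0, 0],
    [0, 0, -0.72, 0, 0]
  ]
}}

```text
time_s: 32.28
tcp_pos: [0.6722, 0.0156, 0.321]
eef_rot: [-180.0, 0.1, -84.6]
contact_force: [0.2, 0.7, -2.8]
gripper_width: 0.0076
gripper_force: 40.0
```

Run:
```python
from h import *
s=r.get_state(); print(s['gripper_width'],s['tcp_pos'])
go(.49,.12,.32,-91)
```

```text
0.007646521180785064 [0.67223122 0.01560277 0.32095603]
shares [-0.484   0.6866  0.0042] turn 0.1062 rows>= 6 t 32.3
```

{"api": "step_arm", "payload": {
  "plan": [
    [0, 0.2, 0, 0.106, 0],
    [0, 0.4, 0, 0.106, 0],
    [-0.2, 0.687, 0, 0.106, 0],
    [-0.484, 0.687, 0, 0.106, 0],
    [-0.484, 0.687, 0, 0.106, 0],
    [-0.484, 0.687, 0, 0.106, 0],
    [-0.484, 0.687, 0, 0.106, 0],
    [-0.484, 0.687, 0, 0.106, 0],
    [-0.484, 0.687, 0, 0.106, 0],
    [-0.484, 0.687, 0, 0.106, 0]
  ]
}}

```text
time_s: 33.12
tcp_pos: [0.4901, 0.119, 0.3199]
eef_rot: [179.9, -0.1, -91.0]
contact_force: [0.4, -0.4, -2.4]
gripper_width: 0.0074
gripper_force: 40.0
```

Run:
```python
from h import *
c,im=shot('wrist','w19'); p=proj(c,[[.5468,.120,.16]]); print(p); ball(im,c,p[0]); go(.505,.1202,.179,-91)
```

```text
[[220.98442641 189.60819742]]
ball [220.7 190.2] 8.0 [0.5471 0.1206]
shares [-0.0069 -0.0597  0.5641] turn -0.0008 rows>= 4 t 33.2
```

{"api": "step_arm", "payload": {
  "plan": [
    [-0.005, -0.06, 0.15, 0, 0],
    [-0.005, -0.06, 0.3, 0, 0],
    [-0.005, -0.06, 0.45, 0, 0],
    [-0.005, -0.06, 0.56, 0, 0],
    [-0.005, -0.06, 0.56, 0, 0],
    [-0.005, -0.06, 0.56, 0, 0],
    [-0.005, -0.06, 0.56, 0, 0]
  ]
}}

```text
time_s: 33.75
tcp_pos: [0.5066, 0.1206, 0.1828]
eef_rot: [-179.9, 0.0, -91.0]
contact_force: [-0.4, 0.7, -1.8]
gripper_width: 0.0076
gripper_force: 40.0
```

Run:
```python
from h import *
s=r.get_state(); print(s['tcp_pos'],s['gripper_width'])
go(.577,.1198,.18,-91)
```

```text
[0.50661971 0.12057675 0.1827718 ] 0.007618952512378267
shares [-0.0018 -0.2815  0.0116] turn -0.0 rows>= 2 t 33.8
```

{"api": "step_arm", "payload": {
  "plan": [
    [0.001, -0.05, 0.006, 0, 0],
    [0.001, -0.1, 0.006, 0, 0],
    [0.001, -0.15, 0.006, 0, 0],
    [0.001, -0.2, 0.006, 0, 0],
    [0.001, -0.25, 0.006, 0, 0],
    [0.001, -0.281, 0.006, 0, 0],
    [0.001, -0.281, 0.006, 0, 0],
    [0.001, -0.281, 0.006, 0, 0]
  ]
}}

```text
time_s: 34.42
tcp_pos: [0.576, 0.1192, 0.1798]
eef_rot: [-180.0, 0.0, -91.0]
contact_force: [0.2, 0.4, -1.4]
gripper_width: 0.0077
gripper_force: 40.0
```

{"api": "step_arm", "payload": {
  "plan": [
    [0, 0, 0.015, 0, 0],
    [0, 0, 0.025, 0, 0],
    [0, 0, 0.032, 0, 0],
    [0, 0, 0.032, 0, 0],
    [0, 0, 0.032, 0, 0]
  ]
}}

```text
time_s: 34.83
tcp_pos: [0.5751, 0.1193, 0.1716]
eef_rot: [180.0, -0.0, -91.0]
contact_force: [0.0, 0.4, -1.0]
gripper_width: 0.0075
gripper_force: 40.0
```

{"api": "step_arm", "payload": {
  "plan": [
    [0, 0, 0.006, 0, 0],
    [0, 0, 0.006, 0, 14],
    [0, 0, 0.006, 0, 20],
    [0, 0, 0.006, 0, 24],
    [0, 0, 0.006, 0, 24],
    [0, 0, -0.05, 0, 24],
    [0, 0, -0.15, 0, 24],
    [0, 0, -0.3, 0, 30],
    [0, 0, -0.5, 0, 40],
    [0, 0, -0.5, 0, 40],
    [0, 0, -0.5, 0, 40]
  ]
}}

```text
time_s: 35.75
tcp_pos: [0.5772, 0.1197, 0.3013]
eef_rot: [-179.6, 0.2, -91.0]
contact_force: [0.7, 0.9, -0.3]
gripper_width: 0.0388
gripper_force: 0.0
```

{"api": "step_arm", "payload": {
  "plan": [
    [0.5, 0, -0.2, 0, 40],
    [0.5, 0.6, -0.2, 0, 40],
    [0.5, 0.6, -0.2, 0, 40],
    [0.5, 0.6, -0.2, 0, 40],
    [0.5, 0.6, -0.2, 0, 40],
    [0.5, 0.6, -0.2, 0, 40],
    [0.5, 0.6, -0.2, 0, 40],
    [0.5, 0.6, -0.2, 0, 40],
    [0.5, 0.6, -0.2, 0, 40],
    [0.5, 0.6, -0.2, 0, 40]
  ]
}}

```text
time_s: 36.58
tcp_pos: [0.4237, -0.0028, 0.3458]
eef_rot: [179.9, -0.0, -91.0]
contact_force: [-0.4, -0.6, -0.8]
gripper_width: 0.0399
gripper_force: 0.0
```

Run:
```python
from h import *
s=r.get_state(); print(s['tcp_pos'],s['contact_force'],s['time_s'])
t,ti=shot('top','t3')
for b in blobs(white(ti),t,.032,100,900):
    if .35<b[0]<.75 and abs(b[1])<.5: print('top',b)
a=cv2.imread('pics/top0.png').astype(int); d=(abs(a[:,:,::-1]-ti.astype(int)).max(2)>40)
hs=cv2.cvtColor(ti,cv2.COLOR_RGB2HSV)
print('plate tops expected',proj(t,[[.577,.193,.198],[.577,.237,.198],[.576,.098,.198],[.576,.142,.198]]).round(0).tolist())
for y in range(150,190,1): print(y,''.join('#' if hs[y,x,1]<70 and hs[y,x,2]>70 else '.' for x in range(175,300,1)))
```

```text
[ 0.4237358  -0.00280719  0.34575974] [-0.37988452 -0.59212475 -0.80831043] 36.5833
top (0.5839, -0.2394, 106, 45, -1.1, array([351., 180.]))
top (0.5879, -0.1553, 98, 45, 1.5, array([326., 179.]))
top (0.5855, -0.3229, 109, 46, 0.7, array([375., 179.]))
plate tops expected [[219.0, 171.0], [205.0, 171.0], [249.0, 171.0], [235.0, 171.0]]
150 .............................................................................................................................
151 .............................................................................................................................
152 .............................................................................................................................
153 .............................................................................................................................
154 .............................................................................................................................
155 ..........................................................................................................
[... 3739 characters left out ...]
................#.................................
185 ......................................##.....................................................................................
186 .............................................................................................................................
187 .............................................................................................................................
188 .............................................................................................................................
189 .....................................####....................................................................................
```

{"api": "step_arm", "payload": {
  "plan": [
    [0.6, -0.5, 0, 0, 40],
    [0.6, -0.5, 0, 0, 40],
    [0.6, -0.5, 0, 0, 40],
    [0.6, -0.5, 0, 0, 40],
    [0.6, -0.5, 0, 0, 40],
    [0.6, -0.5, 0, 0, 40],
    [0.6, -0.5, 0, 0, 40],
    [0.6, -0.5, 0, 0, 40],
    [0.6, -0.5, 0, 0, 40]
  ]
}}

```text
time_s: 37.38
tcp_pos: [0.5456, -0.1546, 0.3463]
eef_rot: [180.0, 0.0, -90.9]
contact_force: [0.2, 0.7, 0.1]
gripper_width: 0.0399
gripper_force: 0.0
```

Run:
```python
from h import *
print(r.get_state()['tcp_pos']); tiles('w20',.032)
t,ti=shot('top','t4')
for b in blobs(white(ti),t,.032,100,900):
    if .35<b[0]<.75 and abs(b[1])<.5: print('top',b)
h=cv2.cvtColor(ti,cv2.COLOR_RGB2HSV)
sc,si=shot('scene','s4'); hs=cv2.cvtColor(si,cv2.COLOR_RGB2HSV)
print('eyes scene px',proj(sc,[[.577,.2153,.150],[.576,.12,.150]]).round(0).tolist())
```

```text
[ 0.54558036 -0.15464555  0.3462847 ]
tile (0.5824, -0.1544, 111, 48, 1.1, array([252., 163.]))
tile (0.9285, -0.1474, 226, 55, 75.4, array([ 10., 171.]))
tile (0.5852, -0.2388, 110, 47, 1.3, array([248., 103.]))
tile (0.5867, -0.3221, 110, 47, 1.4, array([244.,  37.]))
tile (0.8029, -0.3316, 165, 76, -1.0, array([75., 29.]))
top (0.5823, -0.1415, 109, 21, -0.8, array([322., 180.]))
eyes scene px [[367.0, 195.0], [341.0, 206.0]]
```

All the tiles measure home at z=.032 and square, and both templates hang. Handing in.

```bash
python3 -c "
from h import *
print(workorder.close_job())"
```

```text
the job is handed in; nothing more can be done
None
```

I handed the job in at about 37 s of the 210 s allowed: all three tiles measured home in their own pockets, and both templates that were present hang on their own pegs; the hand-in returned no verdict.

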